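# Bearing balls from behind the tins

## Robot

A 7-joint arm with a two-finger parallel gripper is mounted at the origin on the work surface. World frame = base frame: x ahead of the robot, y to its left, z up, the work surface at z = 0. Lengths are in m, angles in degrees, forces in N, time in s.
With the tool pointing down it reaches from about 0.4 to 0.875 m from the base axis. Payload 4.4 kg.
Tool frame: the origin (TCP) lies at the very end of the fingers, on their centre line; the grasp point (between the pads) lies 19 mm behind it; z points along the fingers, y is the line along which they close (so a half turn about z gives the same grasp; the last joint's range is limited). The gripper opens to 85 mm and grips with 20 to 120 N. Pads are 22 mm wide; open, the fingers measure 114 mm over their backs; the gripper's body (76 mm by 85 mm) begins 54 mm behind the grasp point. The pads swing forward as they close: fully open they stand 13 mm farther back than shut.
Start: joints at [-80.031, 36.005, 2.206, 86.941, -1.547, 57.084, -1.146], TCP at [0.154, 0.631, 0.201] pointing down, gripper open.
Joint ranges: [-175.42, 175.42], [-21.48, 121.26], [-71.46, 75.88], [10.55, 141.38], [-63.04, 243.04], [13.31, 113.54], [-168.57, 168.57]. Speed limits (degrees/s): [147.25, 147.25, 180, 180, 180, 180, 180].

## Interface

Orientations are given as [roll, pitch, yaw] about the fixed x, y, z axes, in that order (R = Rz(yaw) Ry(pitch) Rx(roll)).
In Python, from cell import read_state, capture, get_calibration, sign_off gives the robot as it stands. The module is installed in compiled form; this text tells all that it offers.
- The arm moves only by the shell command python3 -m crank 'ROWS' [OPENING]. ROWS is JSON, a list of rows, each a list of 6 numbers: the shift along the tool's x, y, z in m, then the turn, a rotation vector about the tool's x, y, z in degrees. A call has 1 to 12 rows; each row is the pose to reach, as a shift and turn from the pose commanded when the call began, along the tool's axes at that moment; what a row does not reach only later rows make up. A row lasts 1/10 s, in which the tool goes at most 50 mm and 8.59 degrees, less where a joint would pass 70% of its speed; a pose out of reach is approached as far as the arm can. A call with a gripper value outside its range is refused whole. OPENING is the opening in per cent of the stroke, from 0 (shut) to 100 (fully open), set as the call begins (- or left out, the last holds). The fingers move at their own pace and stop on an object; the grip force is fixed at half the most. Time passes only in rows, so rows that repeat a pose let the fingers close. It gives the time, the measured TCP pose, the force, the opening and the grip force at its end, in the units of the state.
- read_state(): the state, without advancing time (a new reading comes with each control period).
- capture(name): name is "side" or "top"; returns the picture (420x560x3 uint8, red, green, blue); there is no depth.
- get_calibration(name): a dict with "mtx" (3x3 intrinsics, pixels), "dist" ([k1, k2, p1, p2, k3] as OpenCV has them; the pictures are not rectified), "extrinsics" (4x4, takes a point from camera to world coordinates). Camera axes: x right, y down, z forward; pixel columns grow to the right and rows downward; lengths in m; the calibration is good to about 2 mm. A picture is of the moment at which its call begins. get_calibration takes no time and is no camera call.
- sign_off(): hands the job in; it is judged then, once.
The state is a dict: "t": time; "qpos": joint angles; "qd": joint speeds; "joint_torque": joint torques, N m; "eef_pos": TCP position; "ee_rot": TCP orientation; "wrist_force": force on the tool from outside, world axes, zero at the start; "ft_torque": the same for the moment, N m; "grip_width": finger opening in m; "gripper_force": force on a finger pad.
Only numpy, scipy, OpenCV 4.12 (cv2) and the standard library are available. Lean on these libraries where they do the work, as an engineer would, in place of code of your own. Each camera call takes 0.05 s, during which the arm holds its last target. There are 200 camera calls.

## Task

The steel bearing balls behind the oil can and the grease tin have to go into the blue storage case, one to a cell: stand whatever is in front of them aside on the bench, well clear of its pad, and lower each ball gently to rest between the two ribs on the floor of a cell, never dropping it in or pressing it down. Finish with the can and the tin both standing upright in the middle of their own pads, the can square on its pad (either way round), the balls lying still, and leave the bolt, bar and hex key on the far side alone; the can or the tin may get knocked as you work, so check them.

Things in the scene. Friction and masses are not known exactly. Their poses are not given: they have to be found in the camera images.
- can_center (a point): rectangular grey-banded steel oil can, 60 (its x) x 110 (its y) x 100 mm high, upright; 26 mm wide 12 mm high black cap on top near its +y end; about 0.6 kg, weighted low. Point: its centre, 50 mm above its underside; z up when upright
- tin_center (a point): round grey-banded steel grease tin, 62 mm in diameter (64 at the lid), 90 mm high; about 0.5 kg. Point: its centre, 45 mm above its underside; z up when upright
- bay_a_home (a point): centre of the thin black rectangular rubber pad (72 x 122 mm, flat on the bench) that is the oil can's place; x points from the pad to its ball rest, y along the pad's long side. Fixed. Behind it is a low blue rest with two ball seats and three 12 mm high blue stops whose near faces are 38 mm from the pad's centre (8 mm clear of the can)
- bay_b_home (a point): centre of the thin black round rubber pad (74 mm across, flat on the bench) that is the grease tin's place; x points from the pad to its ball rest. Fixed. Behind it the same blue rest with two seats and three 12 mm high stops whose near faces are 38 mm from the pad's centre (7 mm clear of the tin)
- case_mid (a point): centre of the underside of the fixed blue open storage case, 138 (x) x 244 (y) x 66 mm high, on the bench: walls and floor 4 mm thick, split by three full-height 4 mm dividers into four cells in a row along its y, each 130 (x) by 56 (y) mm inside and 62 mm deep, grey felt on the floor
- cell0 (a point): centre of a cell's floor, 4 mm above the bench; axes as the case's (x along the cell's 130 mm length). Two 6 mm high, 4 mm wide ribs cross the floor, their inner edges 12 mm either side of this point along x; a ball lies cradled between them, its centre 22 mm above this point, free to roll 8 mm to either side (y). Fingers fit before and behind the ball (along x)
- cell1 (a point): centre of a cell's floor, 4 mm above the bench; axes as the case's (x along the cell's 130 mm length). Two 6 mm high, 4 mm wide ribs cross the floor, their inner edges 12 mm either side of this point along x; a ball lies cradled between them, its centre 22 mm above this point, free to roll 8 mm to either side (y). Fingers fit before and behind the ball (along x)
- cell2 (a point): centre of a cell's floor, 4 mm above the bench; axes as the case's (x along the cell's 130 mm length). Two 6 mm high, 4 mm wide ribs cross the floor, their inner edges 12 mm either side of this point along x; a ball lies cradled between them, its centre 22 mm above this point, free to roll 8 mm to either side (y). Fingers fit before and behind the ball (along x)
- cell3 (a point): centre of a cell's floor, 4 mm above the bench; axes as the case's (x along the cell's 130 mm length). Two 6 mm high, 4 mm wide ribs cross the floor, their inner edges 12 mm either side of this point along x; a ball lies cradled between them, its centre 22 mm above this point, free to roll 8 mm to either side (y). Fingers fit before and behind the ball (along x)
- ball0_center (a point): polished steel bearing ball, 40 mm, about 0.2 kg; point: its centre. May be absent (None). Starts on the ball rest behind the oil can, centre 26 mm above the bench; fingers fit on its near and far side (along the pad's x) once the front item is away
- ball1_center (a point): polished steel bearing ball, 40 mm, about 0.2 kg; point: its centre. May be absent (None). Starts on the ball rest behind the oil can, centre 26 mm above the bench; fingers fit on its near and far side (along the pad's x) once the front item is away
- ball2_center (a point): polished steel bearing ball, 40 mm, about 0.2 kg; point: its centre. May be absent (None). Starts on the ball rest behind the grease tin, centre 26 mm above the bench; fingers fit on its near and far side (along the pad's x) once the front item is away
- ball3_center (a point): polished steel bearing ball, 40 mm, about 0.2 kg; point: its centre. May be absent (None). Starts on the ball rest behind the grease tin, centre 26 mm above the bench; fingers fit on its near and far side (along the pad's x) once the front item is away
- bay_a_seat0 (a point): bench-level point under the middle of a shallow square ball seat, 65 mm behind the pad's centre and 28 mm to one side; axes as the pad's. The seat's 10 mm high blue rim reaches 16 mm from the middle, inside the ball's outline; neighbouring seats are 56 mm apart
- bay_a_seat1 (a point): bench-level point under the middle of a shallow square ball seat, 65 mm behind the pad's centre and 28 mm to one side; axes as the pad's. The seat's 10 mm high blue rim reaches 16 mm from the middle, inside the ball's outline; neighbouring seats are 56 mm apart
- bay_b_seat0 (a point): bench-level point under the middle of a shallow square ball seat, 65 mm behind the pad's centre and 28 mm to one side; axes as the pad's. The seat's 10 mm high blue rim reaches 16 mm from the middle, inside the ball's outline; neighbouring seats are 56 mm apart
- bay_b_seat1 (a point): bench-level point under the middle of a shallow square ball seat, 65 mm behind the pad's centre and 28 mm to one side; axes as the pad's. The seat's 10 mm high blue rim reaches 16 mm from the middle, inside the ball's outline; neighbouring seats are 56 mm apart
- bolt: bystander: dark hex bolt lying on the far side, 82 mm long
- bar: bystander: round steel bar handle lying on the far side, 170 mm long
- hexkey: bystander: bright hex key lying on the far side, 120 mm long

How it is judged:
By the outcome, as a careful person would: the job done as asked, in the order asked, and still so for the second after the job is handed in, with the robot touching nothing.
Of ball0, ball1, ball2, ball3 only 3 to 4 are there at a start; the rules pass over those that are not, and their reading is None.
At some moment in a run one of can, tin may be knocked a few centimetres aside while the robot is not near it.
It also fails if it takes over 210 s, if anything falls off the work surface, if the arm or the gripper's body presses on something with over 40 N, if the wrist force passes 120 N, or if a joint passes its speed limit or range.

## Working session

There is one attempt and no reset: what is moved stays moved. The work goes in short steps, Python scripts to look and compute and a shell command to move; the robot and the scene stay as the last step left them, time stands still between calls to the robot, and variables do not carry over. Pictures are saved under pics/ and viewed, at most 14 in all, crops included, and the job is handed in when it is done.

```bash
mkdir -p pics
python3 - <<'E'
from cell import *
import cv2,numpy as np
s=read_state();print({k:np.round(v,3).tolist() for k,v in s.items()})
for n in("side","top"):
    c=get_calibration(n);print(n,np.round(c["mtx"],1).tolist(),np.round(c["dist"],3),np.round(c["extrinsics"],3).tolist())
    cv2.imwrite(f"pics/{n}0.png",capture(n)[:,:,::-1])
E
```

```text
{'t': 0.0, 'qpos': [-80.031, 36.059, 2.203, 86.997, -1.545, 57.085, -1.147], 'qd': [0.093, -0.052, 0.011, 0.015, 0.0, -0.083, -0.066], 'joint_torque': [0.0, -56.342, 1.226, -19.343, 0.011, 0.011, 0.0], 'eef_pos': [0.154, 0.631, 0.2], 'ee_rot': [-179.889, 0.003, 166.261], 'wrist_force': [-0.18, 0.032, 0.561], 'ft_torque': [0.023, -0.011, 0.021], 'gripper_force': 0.0, 'grip_width': 0.086}
side [[512.5, 0.0, 290.3], [0.0, 512.5, 210.1], [0.0, 0.0, 1.0]] [-0.124  0.     0.     0.     0.   ] [[-0.898, -0.299, 0.324, 0.252], [-0.441, 0.595, -0.672, 0.758], [0.008, -0.746, -0.666, 0.823], [0.0, 0.0, 0.0, 1.0]]
top [[398.0, 0.0, 284.4], [0.0, 398.0, 208.0], [0.0, 0.0, 1.0]] [0.035 0.    0.    0.    0.   ] [[-0.01, -0.991, 0.135, 0.484], [-1.0, 0.009, -0.01, 0.01], [0.009, -0.135, -0.991, 1.165], [0.0, 0.0, 0.0, 1.0]]
```

View pics/top0.png

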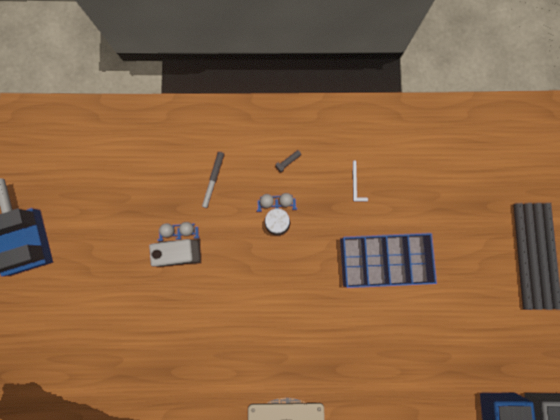

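View pics/side0.png

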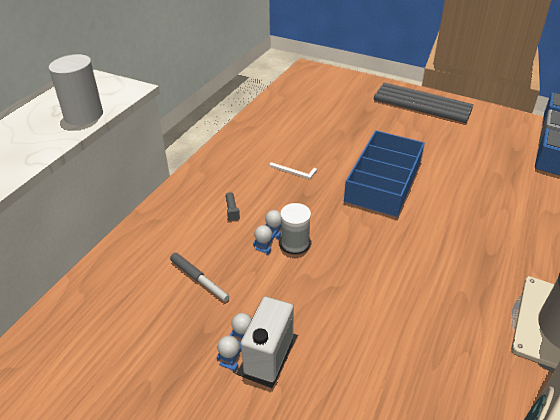

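Top view shows the can at about (175,253) with balls at (167,231) and (187,230). The tin is at (277,222) with balls at (267,201) and (287,200). The case is centred at (388,261), so all four balls are present. The side view agrees, and the arm is out of both views.

```bash
cat > h.py <<'E'
from cell import *
import cv2,numpy as np
def ray(n,px,z):
    c=get_calibration(n);E=c["extrinsics"]
    p=cv2.undistortPoints(np.array(px,float).reshape(-1,1,2),np.array(c["mtx"]),np.array(c["dist"])).reshape(-1,2)
    d=np.c_[p,np.ones(len(p))]@np.array(E)[:3,:3].T;o=np.array(E)[:3,3]
    return o+d*((z-o[2])/d[:,2])[:,None]
def proj(n,P):
    c=get_calibration(n);W=np.linalg.inv(c["extrinsics"])
    return cv2.projectPoints(np.array(P,float).reshape(-1,1,3),cv2.Rodrigues(W[:3,:3])[0],W[:3,3],np.array(c["mtx"]),np.array(c["dist"]))[0].reshape(-1,2)
def snap(n,name=None):
    im=capture(n)
    if name: cv2.imwrite(f"pics/{name}.png",im[:,:,::-1])
    return im
def blobs(m,amin=20):
    n,l,st,ce=cv2.connectedComponentsWithStats(m.astype(np.uint8))
    return [(np.round(ce[i],1),st[i].tolist(),cv2.minAreaRect(np.argwhere(l==i)[:,::-1].astype(np.float32))) for i in range(1,n) if st[i,4]>amin]
def rot(rpy):
    from scipy.spatial.transform import Rotation as R
    return R.from_euler('xyz',rpy,degrees=True)
def go(x,y,z,yaw):
    "row for target TCP pose pointing down with tool-y axis direction yaw"
    s=read_state();R0=rot(s["ee_rot"]);d=R0.inv().apply(np.array([x,y,z])-s["eef_pos"])
    ey=R0.apply([0,1,0]);cur=np.degrees(np.arctan2(ey[1],ey[0]));t=(yaw-cur+90)%180-90
    # tool z down: +turn about tool z = -yaw in world
    print("shift",np.round(d,4),"turn z",round(-t,2),"or",round(-t+180*np.sign(t),1),"cur ydir",round(cur,2),"pos",np.round(s["eef_pos"],4),"q7",round(s["qpos"][6],1),"t",s["t"])
E
python3 - <<'E'
from h import *
im=cv2.cvtColor(cv2.imread("pics/top0.png"),cv2.COLOR_BGR2HSV).astype(int);H,S,V=im[...,0],im[...,1],im[...,2]
roi=np.zeros(H.shape,bool);roi[140:320,120:460]=1
for c,st,r in blobs(roi&(H>105)&(H<128)&(S>110)): print("blue",c,st,np.round(cv2.boxPoints(r),1).tolist())
for c,st,r in blobs(roi&(S<60)&(V>110)): print("grey",c,st,np.round(r[1],1),round(r[2],1))
for c,st,r in blobs(roi&(V<50)): print("dark",c,st)
for z,P in((.026,[(167,231),(187,230),(267,201),(287,200)]),(.09,[(277,221)]),(.1,[(175,253)]),(.066,[(388,261)])): print(np.round(ray("top",P,z),3).tolist())
g=lambda a,b,c,d:cv2.resize(cv2.imread("pics/top0.png")[a:b,c:d],None,fx=5,fy=5,interpolation=cv2.INTER_CUBIC)
cv2.imwrite("pics/c0.png",np.hstack([np.vstack([g(215,275,140,210)]),g(185,245,245,310)]))
cv2.imwrite("pics/c1.png",g(225,295,330,445))
E
```

```text
blue [388.1 260.9] [359, 235, 63, 51, 323] [[358.0, 236.0], [420.0, 234.6999969482422], [421.0, 284.1000061035156], [359.0, 285.3999938964844]]
blue [345.8 261.1] [343, 238, 12, 49, 86] [[343.0, 238.0], [354.0, 238.0], [354.0, 286.0], [343.0, 286.0]]
blue [431.  276.9] [423, 264, 13, 20, 37] [[421.3999938964844, 265.1000061035156], [433.3999938964844, 264.0], [435.0, 282.20001220703125], [423.0, 283.29998779296875]]
grey [355.8 184.7] [353, 161, 15, 41, 185] [40. 14.] 90.0
grey [208.2 193.4] [203, 180, 12, 28, 138] [ 5.  27.9] 16.9
grey [266.7 200.2] [258, 194, 18, 13, 137] [12.2 16.3] 80.5
grey [286.7 199.4] [280, 194, 16, 12, 136] [11. 15.] 90.0
grey [276.8 220.2] [265, 207, 25, 26, 481] [24. 24.] 45.0
grey [184.9 228.2] [175, 222, 20, 13, 152] [19. 12.] -0.0
grey [165.4 229.9] [159, 224, 14, 14, 146] [13. 13.] 90.0
grey [430.  240.2] [421, 233, 13, 22, 32] [24.2  8.7] 60.3
grey [414.5 244.7] [409, 237, 12, 17, 173] [16.5 10.3] 84.3
grey [171.8 252. ] [150, 238, 42, 28, 855] [24.6 41.8] 82.9
grey [372.6 251.3] [366, 239, 15, 26, 308] [26.2 12.5] 84.8
grey [393.7 245.6] [388, 238, 1
[... 184 characters left out ...]
8. 10.] 90.0
grey [395.8 273.4] [390, 265, 13, 18, 202] [17.2 11.7] 83.7
grey [417.1 272.5] [412, 264, 11, 18, 181] [17. 10.] 90.0
grey [353.3 275.2] [347, 267, 14, 18, 224] [17.3 12.8] 85.2
grey [374.4 274.2] [368, 266, 14, 18, 217] [17.3 12.3] 85.6
dark [405.7 250.9] [403, 237, 6, 32, 65]
dark [428.  256.3] [424, 236, 9, 45, 165]
dark [363.2 251.7] [362, 239, 3, 27, 29]
dark [384.  245.8] [383, 238, 3, 17, 31]
dark [385.9 268.7] [384, 256, 4, 27, 39]
dark [343.2 269.9] [342, 259, 3, 24, 32]
dark [364.8 274.9] [364, 267, 3, 17, 21]
[[0.576, 0.333, 0.026], [0.578, 0.277, 0.026], [0.66, 0.048, 0.026], [0.662, -0.01, 0.026]]
[[0.595, 0.019, 0.09]]
[[0.511, 0.289, 0.1]]
[[0.485, -0.283, 0.066]]
```

View pics/c0.png

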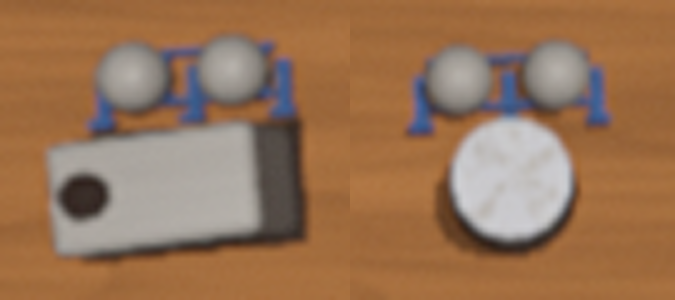

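View pics/c1.png

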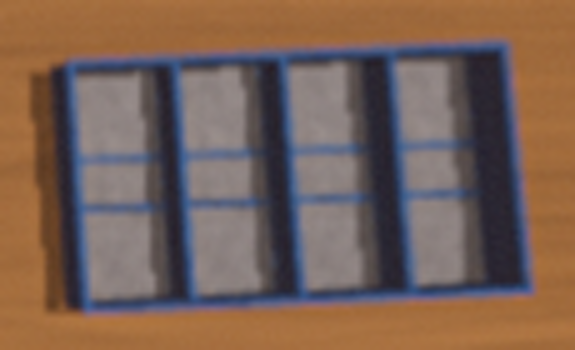

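Run:
```python
from h import *
k=lambda c,ox,oy:[((x-2)/5+ox,(y-2)/5+oy) for x,y in c]
C=ray("top",k([(65,64),(508,44),(531,292),(80,310)],330,225),.066)
print("case",C.round(4).tolist(),C.mean(0).round(4),[round(np.linalg.norm(C[i]-C[i-1]),4) for i in range(4)])
e=(C[0]+C[3]-C[1]-C[2])[:2];print("case y dir",np.degrees(np.arctan2(e[1],e[0])), "x dir",np.degrees(np.arctan2(*(C[0]+C[1]-C[2]-C[3])[1::-1])))
B=ray("top",k([(133,77),(232,70)],140,215)+k([(109,79),(206,74)],245,185),.026);print("balls",B.round(4).tolist())
for a,b in((0,1),(2,3)):
    d=(B[a]-B[b])[:2];n=np.linalg.norm(d);d/=n;x=np.array([d[1],-d[0]]);m=(B[a]+B[b])[:2]/2
    print("spacing",n,"ydir",np.degrees(np.arctan2(d[1],d[0])),"pad",m-.065*x)
T=ray("top",k([(48,150),(250,122),(265,240),(57,257)],140,215),.1)
print("can",T.round(4).tolist(),T.mean(0),[round(np.linalg.norm(T[i]-T[i-1]),4) for i in range(4)],np.degrees(np.arctan2(*(T[0]+T[3]-T[1]-T[2])[1::-1])))
print("cap",ray("top",k([(83,197)],140,215),.112))
print("tin",ray("top",k([(163,178)],245,185),.09))
```

```text
case [[0.5501, -0.1612, 0.066], [0.5591, -0.4056, 0.066], [0.4247, -0.4095, 0.066], [0.4169, -0.1652, 0.066]] [ 0.4877 -0.2854  0.066 ] [np.float64(0.1333), np.float64(0.2445), np.float64(0.1345), np.float64(0.2445)]
case y dir 91.97554639306887 x dir 1.6924035570955702
balls [[0.5786, 0.3356, 0.026], [0.582, 0.2797, 0.026], [0.6615, 0.05, 0.026], [0.664, -0.0062, 0.026]]
spacing 0.05603717774593278 ydir 93.49851920955773 pad [0.51541672 0.30365193]
spacing 0.05622308259024657 ydir 92.49136648783542 pad [0.59779804 0.01910387]
can [[0.5342, 0.3578, 0.1], [0.5478, 0.2519, 0.1], [0.4856, 0.2426, 0.1], [0.4781, 0.351, 0.1]] [0.51142612 0.3008436  0.1       ] [np.float64(0.0565), np.float64(0.1067), np.float64(0.0629), np.float64(0.1086)] 95.61679985667801
cap [[0.50897278 0.33489615 0.112     ]]
tin [[0.59692803 0.01869819 0.09      ]]
```

Run:
```python
from h import *
k=lambda c,ox,oy:[((x-2)/5+ox,(y-2)/5+oy) for x,y in c]
R=ray("top",k([(115,158),(122,207),(435,145),(442,193)],330,225),.010);print("ribs",R.round(4).tolist(),((R[0]+R[1])/2).round(4),((R[2]+R[3])/2).round(4))
go(.514,.302,.2,4)
for i in range(4):
    a=np.radians(91.8);y=(90-60*i)/1000;print("cell",i,round(.4877+y*np.cos(a),4),round(-.2854+y*np.sin(a),4))
```

```text
ribs [[0.4992, -0.1971, 0.01], [0.4712, -0.2001, 0.01], [0.5052, -0.3813, 0.01], [0.4778, -0.3838, 0.01]] [ 0.4852 -0.1986  0.01  ] [ 0.4915 -0.3826  0.01  ]
shift [-4.276e-01 -2.340e-01  3.000e-04] turn z 72.26 or -107.7 cur ydir 76.26 pos [0.1542 0.6308 0.1999] q7 -1.1 t 0.1
cell 0 0.4849 -0.1954
cell 1 0.4868 -0.2554
cell 2 0.4886 -0.3154
cell 3 0.4905 -0.3754
```

```bash
python3 -m crank '[[-0.428,-0.234,0,0,0,72.3],[-0.428,-0.234,0,0,0,72.3],[-0.428,-0.234,0,0,0,72.3],[-0.428,-0.234,0,0,0,72.3],[-0.428,-0.234,0,0,0,72.3],[-0.428,-0.234,0,0,0,72.3],[-0.428,-0.234,0,0,0,72.3],[-0.428,-0.234,0,0,0,72.3],[-0.428,-0.234,0,0,0,72.3],[-0.428,-0.234,0,0,0,72.3],[-0.428,-0.234,0,0,0,72.3],[-0.428,-0.234,0,0,0,72.3]]' 100
python3 -c "
from h import *
go(.514,.302,.052,4)"
```

```text
t: 1.3
eef_pos: [0.5147, 0.3016, 0.2002]
ee_rot: [-179.9, 0.0, 93.8]
wrist_force: [0.2, 1.4, -0.4]
grip_width: 0.0855
gripper_force: 0.0
shift [ 0.0005 -0.0005  0.1482] turn z -0.17 or 179.8 cur ydir 3.83 pos [0.5147 0.3016 0.2002] q7 -15.3 t 1.3
```

```bash
python3 -m crank '[[0,0,0.04,0,0,0],[0,0,0.08,0,0,0],[0,0,0.12,0,0,0],[0,0,0.14,0,0,0],[0,0,0.147,0,0,0],[0,0,0.147,0,0,0],[0,0,0.147,0,0,0]]'
python3 -m crank '[[0,0,0,0,0,0],[0,0,0,0,0,0],[0,0,0,0,0,0],[0,0,0,0,0,0],[0,0,0,0,0,0],[0,0,0,0,0,0],[0,0,0,0,0,0],[0,0,0,0,0,0]]' 0
python3 -m crank '[[0,0,-0.01,0,0,0],[0,0,-0.02,0,0,0],[0,0,-0.035,0,0,0],[0,0,-0.035,0,0,0]]'
```

```text
t: 2.0
eef_pos: [0.5149, 0.3037, 0.0548]
ee_rot: [179.9, -0.1, 94.0]
wrist_force: [-0.6, 0.1, 0.4]
grip_width: 0.0852
gripper_force: 0.0
t: 2.8
eef_pos: [0.5146, 0.3031, 0.0557]
ee_rot: [180.0, -0.1, 94.0]
wrist_force: [-4.0, -0.7, 9.4]
grip_width: 0.0583
gripper_force: 62.7
t: 3.2
eef_pos: [0.5159, 0.303, 0.0906]
ee_rot: [179.8, -0.1, 93.9]
wrist_force: [0.5, 1.3, -6.4]
grip_width: 0.0583
gripper_force: 66.9
```

```bash
python3 -m crank '[[0.03,0,0,0,0,0],[0.07,-0.01,0,0,0,0],[0.11,-0.01,0,0,0,0],[0.15,-0.01,0,0,0,0],[0.17,-0.01,0,0,0,0],[0.17,-0.01,0.015,0,0,0],[0.17,-0.01,0.025,0,0,0],[0.17,-0.01,0.03,0,0,0],[0.17,-0.01,0.034,0,0,0],[0.17,-0.01,0.035,0,0,0],[0.17,-0.01,0.035,0,0,0]]'
python3 -m crank '[[0,0,0,0,0,0],[0,0,0,0,0,0],[0,0,0,0,0,0],[0,0,0,0,0,0],[0,0,-0.03,0,0,0],[0,0,-0.07,0,0,0],[0,0,-0.12,0,0,0],[0,0,-0.14,0,0,0],[0,0,-0.15,0,0,0]]' 100
python3 - <<'E'
from h import *
im=snap("top","top1")
cv2.imwrite("pics/c2.png",cv2.resize(im[205:285,80:215,::-1],None,fx=5,fy=5,interpolation=cv2.INTER_CUBIC))
s=read_state();print(s["eef_pos"],s["t"])
E
```

```text
t: 4.3
eef_pos: [0.492, 0.4678, 0.0559]
ee_rot: [-179.8, 0.2, 93.8]
wrist_force: [-7.2, -6.4, 10.6]
grip_width: 0.0582
gripper_force: 69.0
t: 5.2
eef_pos: [0.4943, 0.4723, 0.2068]
ee_rot: [179.8, -0.2, 94.0]
wrist_force: [0.0, 0.1, -0.1]
grip_width: 0.0854
gripper_force: 0.0
[0.49403828 0.47228626 0.2067458 ] 5.25
```

View pics/c2.png

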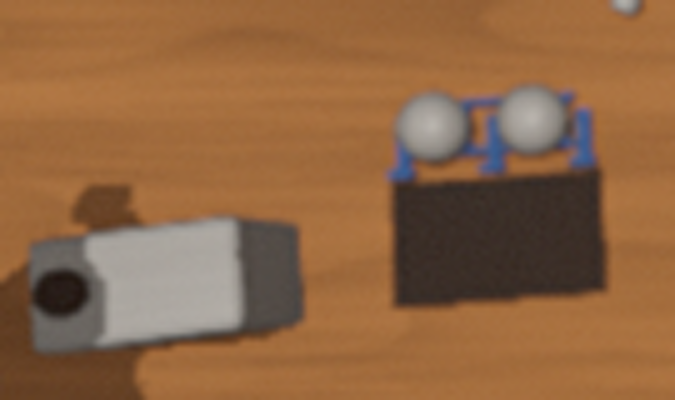

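The can stands aside. The pad is clear, with crop corners (394,183), (598,172), (605,290) and (397,305). The balls are still seated at crop (432,127) and (532,119).

Run:
```python
from h import *
k=lambda c,ox,oy:[((x-2)/5+ox,(y-2)/5+oy) for x,y in c]
C=ray("top",k([(394,183),(598,172),(605,290),(397,305)],80,205),.001)
e=(C[0]+C[3]-C[1]-C[2])[:2];print("pad",C.mean(0).round(4),[round(np.linalg.norm(C[i]-C[i-1]),4) for i in range(4)],np.degrees(np.arctan2(e[1],e[0])))
B=ray("top",k([(432,127),(532,119)],80,205),.026);print("balls",B.round(4).tolist());d=(B[0]-B[1])[:2];print(np.degrees(np.arctan2(d[1],d[0])))
go(.582,.2793,.15,3.7); go(.5785,.335,.15,3.7)
```

```text
pad [0.5164 0.303  0.001 ] [np.float64(0.0701), np.float64(0.1176), np.float64(0.0682), np.float64(0.1189)] 92.93491740283395
balls [[0.5786, 0.3361, 0.026], [0.5826, 0.2797, 0.026]]
94.03645641907558
shift [-0.1988  0.0742  0.0564] turn z 0.26 or -179.7 cur ydir 3.96 pos [0.494  0.4723 0.2067] q7 -28.4 t 5.25
shift [-0.143   0.0746  0.0566] turn z 0.26 or -179.7 cur ydir 3.96 pos [0.494  0.4723 0.2067] q7 -28.4 t 5.25
```

```bash
python3 -m crank '[[-0.05,0.019,0.01,0,0,0],[-0.1,0.037,0.03,0,0,0],[-0.15,0.056,0.05,0,0,0],[-0.199,0.074,0.08,0,0,0],[-0.199,0.074,0.1,0,0,0],[-0.199,0.074,0.12,0,0,0],[-0.199,0.074,0.12,0,0,0],[-0.199,0.074,0.12,0,0,0]]' 75
python3 -c "
from h import *
go(.5822,.2795,.009,3.7)"
```

```text
t: 6.05
eef_pos: [0.5794, 0.2785, 0.0826]
ee_rot: [-179.9, 0.0, 94.0]
wrist_force: [0.5, 0.4, 0.8]
grip_width: 0.0643
gripper_force: 0.0
shift [0.0009 0.0031 0.0736] turn z 0.31 or -179.7 cur ydir 4.01 pos [0.5794 0.2785 0.0826] q7 -7.4 t 6.05
```

```bash
python3 -m crank '[[0.001,0.003,0.02,0,0,0],[0.001,0.003,0.04,0,0,0],[0.001,0.003,0.055,0,0,0],[0.001,0.003,0.066,0,0,0],[0.001,0.003,0.073,0,0,0],[0.001,0.003,0.073,0,0,0]]'
python3 -m crank '[[0,0,0,0,0,0],[0,0,0,0,0,0],[0,0,0,0,0,0],[0,0,0,0,0,0],[0,0,0,0,0,0],[0,0,0,0,0,0],[0,0,0,0,0,0]]' 0
python3 -m crank '[[0,0,-0.01,0,0,0],[0,0,-0.03,0,0,0],[0,0,-0.07,0,0,0],[0,0,-0.11,0,0,0],[0,0,-0.15,0,0,0],[0,0,-0.15,0,0,0]]'
python3 -c "
from h import *
go(.4849,-.1954,.16,1.8)"
```

```text
t: 6.65
eef_pos: [0.5828, 0.2792, 0.0101]
ee_rot: [-179.9, 0.0, 94.0]
wrist_force: [-0.8, -0.2, -0.2]
grip_width: 0.064
gripper_force: 0.0
t: 7.35
eef_pos: [0.5842, 0.28, 0.0141]
ee_rot: [179.9, -0.1, 94.0]
wrist_force: [-3.6, -1.6, 18.4]
grip_width: 0.0001
gripper_force: 9.3
t: 7.95
eef_pos: [0.5876, 0.2804, 0.1674]
ee_rot: [179.4, -0.2, 93.9]
wrist_force: [1.1, -0.3, 0.9]
grip_width: 0.0002
gripper_force: 0.0
shift [-0.4676 -0.1353  0.0039] turn z 2.15 or -177.9 cur ydir 3.95 pos [0.5876 0.2804 0.1674] q7 -9.3 t 7.95
```

Run:
```python
from h import *
a=snap("top","top2")[195:285,80:215,::-1];b=snap("side","side2")[280:400,180:320,::-1]
f=lambda i:cv2.resize(i,(400,int(i.shape[0]*400/i.shape[1])),interpolation=cv2.INTER_CUBIC)
a,b=f(a),f(b);h=max(len(a),len(b));pad=lambda i:np.vstack([i,np.zeros((h-len(i),400,3),np.uint8)])
cv2.imwrite("pics/c3.png",np.hstack([pad(a),pad(b)]))
```

```text
(no output)
```

View pics/c3.png

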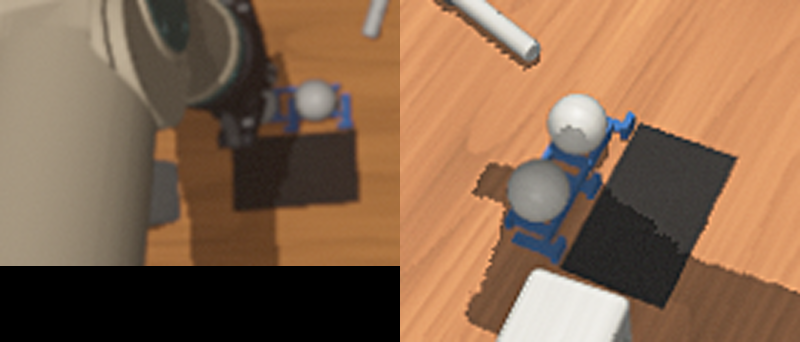

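The side crop shows both balls still seated, at crop (578,125) and (540,190). The top crop shows the arm on the left, so I'll check the gripper's true place against its reported pose.

Run:
```python
from h import *
I=[cv2.imread(f"pics/{n}.png") for n in("top1","top2","side2")]
for i,P in((0,[.494,.4723,.2067]),(1,[.5876,.2804,.1674])): cv2.drawMarker(I[i],tuple(int(v) for v in proj("top",P)[0]),(0,255,0),0,16)
P=proj("side",[.5876,.2804,.1674])[0];print(P);cv2.drawMarker(I[2],tuple(int(v) for v in P),(0,255,0),0,16)
I.append(np.zeros_like(I[0]))
cv2.imwrite("pics/c4.png",cv2.resize(np.vstack([np.hstack(I[:2]),np.hstack(I[2:])]),(800,600)))
```

```text
[233.82970083 272.31291082]
```

View pics/c4.png

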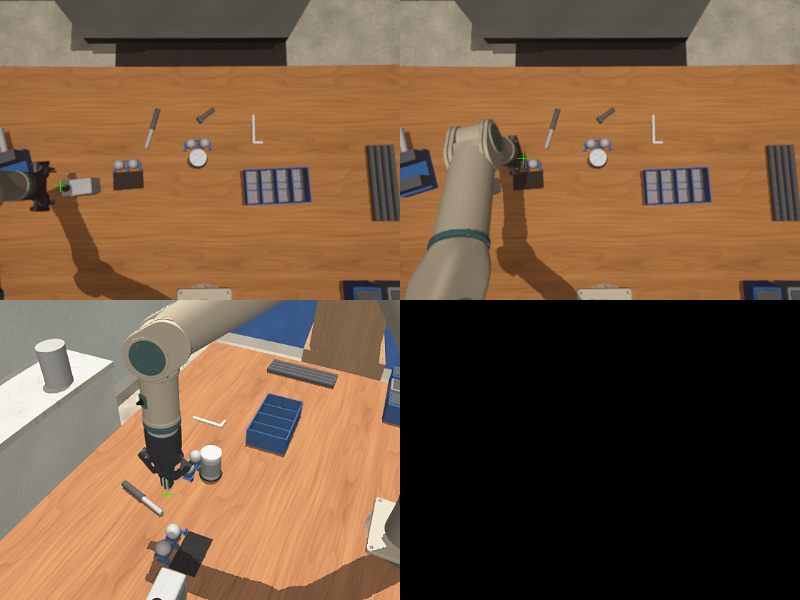

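The reported pose agrees with the picture: the marker sits at the fingertips. The pads closed too high on the ball, so I'll go about 9 mm lower.

```bash
python3 -m crank '[[0,-0.004,0.04,0,0,0],[0,-0.004,0.08,0,0,0],[0,-0.004,0.09,0,0,0],[0,-0.004,0.09,0,0,0],[0,-0.004,0.09,0,0,0]]' 65
python3 -c "
from h import *
go(.5826,.2797,.002,3.7);print(read_state()['grip_width'])"
```

```text
t: 8.55
eef_pos: [0.5802, 0.2789, 0.0714]
ee_rot: [179.9, -0.0, 93.9]
wrist_force: [0.8, 0.6, 1.3]
grip_width: 0.0556
gripper_force: 0.0
shift [0.0007 0.0023 0.0694] turn z 0.24 or -179.8 cur ydir 3.94 pos [0.5802 0.2789 0.0714] q7 -7.0 t 8.55
0.05564721957494072
```

```bash
python3 -m crank '[[0.001,0.002,0.02,0,0,0],[0.001,0.002,0.04,0,0,0],[0.001,0.002,0.055,0,0,0],[0.001,0.002,0.063,0,0,0],[0.001,0.002,0.068,0,0,0],[0.001,0.002,0.068,0,0,0],[0.001,0.002,0.068,0,0,0]]'
```

```text
t: 9.25
eef_pos: [0.5818, 0.2802, 0.0034]
ee_rot: [179.9, -0.0, 94.0]
wrist_force: [-0.2, -0.2, 0.2]
grip_width: 0.0555
gripper_force: 0.0
```

```bash
python3 -m crank '[[0,0,0,0,0,0],[0,0,0,0,0,0],[0,0,0,0,0,0],[0,0,0,0,0,0],[0,0,0,0,0,0]]' 0
python3 -m crank '[[0,0,-0.01,0,0,0],[0,0,-0.03,0,0,0],[0,0,-0.03,0,0,0]]'
```

```text
t: 9.75
eef_pos: [0.5823, 0.2803, 0.0036]
ee_rot: [179.9, -0.0, 94.0]
wrist_force: [-0.2, -0.2, 6.3]
grip_width: 0.029
gripper_force: 52.5
t: 10.05
eef_pos: [0.5824, 0.2805, 0.0347]
ee_rot: [179.8, -0.1, 94.0]
wrist_force: [0.8, -0.1, -1.2]
grip_width: 0.0289
gripper_force: 50.6
```

Run:
```python
from h import *
b=snap("side","side3");p=proj("side",read_state()["eef_pos"])[0].astype(int);print(p,read_state()["grip_width"])
cv2.imwrite("pics/c5.png",cv2.resize(b[p[1]-70:p[1]+50,p[0]-80:p[0]+80,::-1],None,fx=5,fy=5,interpolation=cv2.INTER_CUBIC))
```

```text
[241 320] 0.029054114379050637
```

View pics/c5.png

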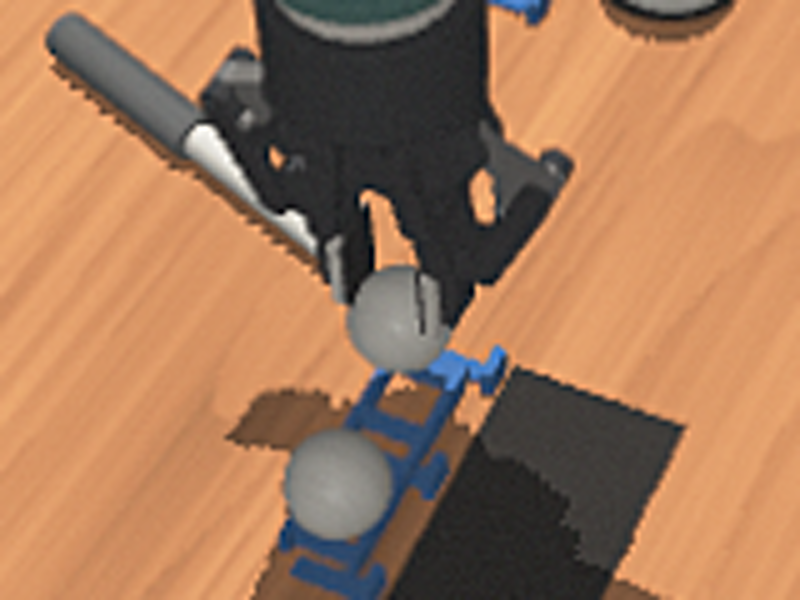

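Run:
```python
from h import *
for z in(.035,.045,.055,.06,.065): print(z,ray("side",[(240.2,313.4)],z).round(4))
```

```text
0.035 [[0.5917 0.2677 0.035 ]]
0.045 [[0.5874 0.2739 0.045 ]]
0.055 [[0.5831 0.2801 0.055 ]]
0.06 [[0.5809 0.2832 0.06  ]]
0.065 [[0.5788 0.2863 0.065 ]]
```

```bash
python3 -m crank '[[0,0,-0.03,0,0,0],[0,0,-0.06,0,0,0],[0,0,-0.09,0,0,0],[0,0,-0.1,0,0,0]]'
python3 -m crank '[[-0.02,-0.006,0,0,0,0],[-0.06,-0.017,0,0,0,1],[-0.1,-0.028,0,0,0,2],[-0.145,-0.04,0,0,0,2],[-0.19,-0.053,0,0,0,2],[-0.235,-0.066,0,0,0,2],[-0.28,-0.078,0,0,0,2],[-0.325,-0.091,0,0,0,2],[-0.37,-0.103,0,0,0,2],[-0.41,-0.114,0,0,0,2],[-0.445,-0.124,0,0,0,2],[-0.468,-0.13,0,0,0,2]]'
python3 -m crank '[[0,0,0,0,0,0],[0,0,0,0,0,0],[0,0,0,0,0,0]]'
python3 -c "
from h import *
go(.4852,-.1965,.003,1.8)"
```

```text
t: 10.5
eef_pos: [0.5824, 0.2805, 0.1347]
ee_rot: [179.8, -0.1, 94.0]
wrist_force: [0.6, 0.1, -2.2]
grip_width: 0.0289
gripper_force: 50.8
t: 11.7
eef_pos: [0.4817, -0.1988, 0.1315]
ee_rot: [-179.9, 0.0, 91.8]
wrist_force: [0.6, 0.2, -1.9]
grip_width: 0.0289
gripper_force: 50.8
t: 12.0
eef_pos: [0.4837, -0.1941, 0.1318]
ee_rot: [-179.9, -0.1, 92.1]
wrist_force: [0.7, -0.5, -1.1]
grip_width: 0.0287
gripper_force: 50.8
shift [-0.0027  0.0016  0.1288] turn z 0.27 or -179.7 cur ydir 2.07 pos [ 0.4837 -0.1941  0.1318] q7 36.4 t 12.0
```

```bash
python3 -m crank '[[-0.001,0.001,0.03,0,0,0],[-0.002,0.0015,0.06,0,0,0],[-0.002,0.0015,0.09,0,0,0],[-0.002,0.0015,0.11,0,0,0],[-0.002,0.0015,0.12,0,0,0],[-0.002,0.0015,0.124,0,0,0],[-0.002,0.0015,0.124,0,0,0],[-0.002,0.0015,0.124,0,0,0]]'
```

```text
t: 12.8
eef_pos: [0.4862, -0.1979, 0.0095]
ee_rot: [179.9, 0.0, 92.0]
wrist_force: [0.7, 0.6, -1.7]
grip_width: 0.0286
gripper_force: 50.8
```

```bash
python3 -m crank '[[0,0,0.001,0,0,0],[0,0,0.002,0,0,0],[0,0,0.002,0,0,0],[0,0,0.002,0,0,0]]'
```

```text
t: 13.2
eef_pos: [0.4855, -0.1978, 0.0069]
ee_rot: [180.0, 0.0, 92.0]
wrist_force: [0.3, -0.3, -2.0]
grip_width: 0.0288
gripper_force: 50.8
```

```bash
for i in 1; do python3 -m crank '[[0,0,0.001,0,0,0],[0,0,0.0015,0,0,0],[0,0,0.0015,0,0,0],[0,0,0.0015,0,0,0]]'; done; python3 -m crank '[[0,0,0.0005,0,0,0],[0,0,0.001,0,0,0],[0,0,0.001,0,0,0],[0,0,0.001,0,0,0]]'
```

```text
t: 13.6
eef_pos: [0.4854, -0.1978, 0.0051]
ee_rot: [-180.0, -0.0, 92.0]
wrist_force: [-0.1, 0.5, -2.4]
grip_width: 0.0288
gripper_force: 50.8
t: 14.0
eef_pos: [0.4855, -0.1978, 0.0043]
ee_rot: [180.0, -0.0, 92.0]
wrist_force: [0.5, -0.1, -0.5]
grip_width: 0.0288
gripper_force: 51.3
```

```bash
python3 -m crank '[[0,0,0.0005,0,0,0],[0,0,0.0005,0,0,0],[0,0,0.0005,0,0,0]]'; python3 -m crank '[[0,0,0,0,0,0],[0,0,0,0,0,0],[0,0,0,0,0,0],[0,0,0,0,0,0],[0,0,0,0,0,0]]' 65
python3 -m crank '[[0,0,-0.01,0,0,0],[0,0,-0.04,0,0,0],[0,0,-0.08,0,0,0],[0,0,-0.12,0,0,0],[0,0,-0.14,0,0,0],[0,0,-0.14,0,0,0]]'
python3 - <<'E'
from h import *
a=snap("top","top4")[215:305,320:455,::-1]
cv2.imwrite("pics/c6.png",cv2.resize(a,None,fx=5,fy=5,interpolation=cv2.INTER_CUBIC))
go(.5786,.336,.12,3.7)
E
```

```text
t: 14.3
eef_pos: [0.4856, -0.1979, 0.0039]
ee_rot: [180.0, 0.0, 92.0]
wrist_force: [0.2, 0.7, 2.2]
grip_width: 0.0291
gripper_force: 52.5
t: 14.8
eef_pos: [0.4854, -0.1978, 0.0036]
ee_rot: [-180.0, -0.0, 92.0]
wrist_force: [-0.7, -0.4, 0.0]
grip_width: 0.0553
gripper_force: 0.0
t: 15.4
eef_pos: [0.4876, -0.1988, 0.1474]
ee_rot: [179.6, 0.1, 92.0]
wrist_force: [-0.6, -0.1, 0.4]
grip_width: 0.0554
gripper_force: 0.0
shift [0.5306 0.1104 0.0254] turn z -1.73 or 178.3 cur ydir 1.97 pos [ 0.4864 -0.198   0.1455] q7 36.5 t 15.45
```

View pics/c6.png

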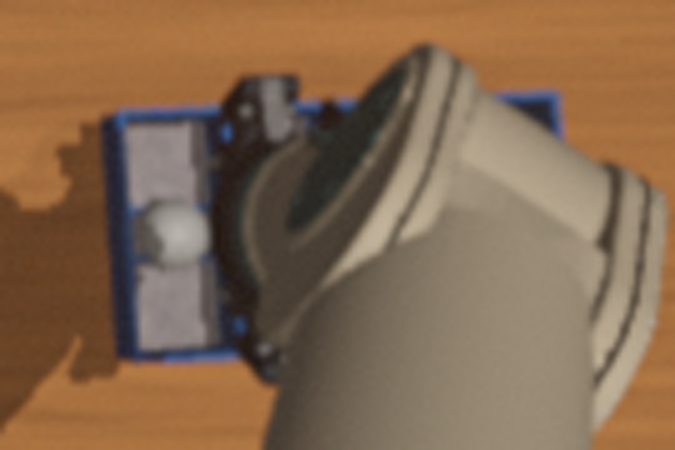

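Ball1 rests in the leftmost cell, between the ribs at crop (175,233). Next is ball0.

```bash
python3 -m crank '[[0.03,0.006,0,0,0,0],[0.07,0.015,0,0,0,0],[0.115,0.024,0,0,0,-1],[0.16,0.033,0,0,0,-1.7],[0.208,0.043,0,0,0,-1.7],[0.256,0.053,0,0,0,-1.7],[0.304,0.063,0,0,0,-1.7],[0.352,0.073,0,0,0,-1.7],[0.4,0.083,0,0,0,-1.7],[0.45,0.094,0,0,0,-1.7],[0.49,0.102,0,0,0,-1.7],[0.53,0.111,0,0,0,-1.7]]'
python3 -m crank '[[0,0,0.04,0,0,0],[0,0,0.07,0,0,0],[0,0,0.08,0,0,0],[0,0,0.08,0,0,0],[0,0,0.08,0,0,0],[0,0,0.08,0,0,0]]'
python3 -c "
from h import *
go(.5788,.336,.003,3.7)"
```

```text
t: 16.65
eef_pos: [0.5768, 0.3376, 0.1418]
ee_rot: [-179.8, 0.1, 93.7]
wrist_force: [1.1, 0.3, 0.3]
grip_width: 0.0556
gripper_force: 0.0
t: 17.25
eef_pos: [0.5796, 0.3359, 0.0655]
ee_rot: [179.8, -0.1, 93.6]
wrist_force: [0.1, -0.5, 0.3]
grip_width: 0.0558
gripper_force: 0.0
shift [ 0.0001 -0.001   0.0624] turn z -0.08 or 179.9 cur ydir 3.62 pos [0.5796 0.3359 0.0655] q7 -11.9 t 17.25
```

```bash
python3 -m crank '[[0,-0.001,0.02,0,0,0],[0,-0.001,0.04,0,0,0],[0,-0.001,0.055,0,0,0],[0,-0.001,0.062,0,0,0],[0,-0.001,0.062,0,0,0],[0,-0.001,0.062,0,0,0]]'
python3 -m crank '[[0,0,0,0,0,0],[0,0,0,0,0,0],[0,0,0,0,0,0],[0,0,0,0,0,0],[0,0,0,0,0,0],[0,0,0,0,0,0]]' 0
python3 -m crank '[[0,0,-0.01,0,0,0],[0,0,-0.04,0,0,0],[0,0,-0.08,0,0,0],[0,0,-0.12,0,0,0],[0,0,-0.13,0,0,0],[0,0,-0.13,0,0,0]]'
python3 -c "
from h import *
go(.4868,-.2560,.133,1.8)"
```

```text
t: 17.85
eef_pos: [0.578, 0.3358, 0.0025]
ee_rot: [179.9, -0.0, 93.7]
wrist_force: [0.7, 0.5, 0.1]
grip_width: 0.0552
gripper_force: 0.0
t: 18.45
eef_pos: [0.5786, 0.3361, 0.0029]
ee_rot: [179.8, -0.1, 93.7]
wrist_force: [0.4, 0.8, 6.0]
grip_width: 0.0299
gripper_force: 53.6
t: 19.05
eef_pos: [0.5777, 0.3361, 0.1335]
ee_rot: [179.9, -0.1, 93.7]
wrist_force: [-0.2, -0.7, -1.8]
grip_width: 0.0296
gripper_force: 52.0
shift [-0.5851 -0.1286 -0.0007] turn z 1.87 or -178.1 cur ydir 3.67 pos [0.5777 0.3361 0.1335] q7 -13.5 t 19.05
```

```bash
python3 -m crank '[[-0.02,-0.004,0,0,0,0],[-0.06,-0.013,0,0,0,0],[-0.105,-0.023,0,0,0,0],[-0.15,-0.033,0,0,0,0],[-0.195,-0.043,0,0,0,0],[-0.24,-0.053,0,0,0,0],[-0.285,-0.063,0,0,0,0],[-0.33,-0.073,0,0,0,0],[-0.375,-0.083,0,0,0,0],[-0.42,-0.093,0,0,0,0],[-0.455,-0.1,0,0,0,0],[-0.485,-0.107,0,0,0,1.9]]'
python3 -m crank '[[-0.025,-0.005,0,0,0,0],[-0.05,-0.011,0,0,0,0],[-0.075,-0.017,0,0,0,0],[-0.09,-0.02,0,0,0,0],[-0.1,-0.022,0,0,0,0],[-0.1,-0.022,0,0,0,0],[-0.1,-0.022,0,0,0,0],[-0.1,-0.022,0,0,0,0]]'
python3 -c "
from h import *
go(.4872,-.2560,.007,1.8)"
```

```text
t: 20.25
eef_pos: [0.4989, -0.157, 0.1298]
ee_rot: [-179.8, -0.1, 91.6]
wrist_force: [1.0, 0.3, -2.1]
grip_width: 0.0293
gripper_force: 52.0
t: 21.05
eef_pos: [0.4829, -0.254, 0.1314]
ee_rot: [-180.0, -0.1, 91.9]
wrist_force: [-0.4, 0.1, -1.9]
grip_width: 0.0298
gripper_force: 52.0
shift [-0.0023  0.0043  0.1244] turn z 0.08 or -179.9 cur ydir 1.88 pos [ 0.4829 -0.254   0.1314] q7 41.7 t 21.05
```

```bash
python3 -m crank '[[-0.001,0.002,0.03,0,0,0],[-0.002,0.0035,0.06,0,0,0],[-0.002,0.0035,0.09,0,0,0],[-0.002,0.0035,0.11,0,0,0],[-0.002,0.0035,0.12,0,0,0],[-0.002,0.0035,0.1225,0,0,0],[-0.002,0.0035,0.1225,0,0,0],[-0.002,0.0035,0.1225,0,0,0]]'
python3 -m crank '[[0,0,0.0005,0,0,0],[0,0,0.001,0,0,0],[0,0,0.0015,0,0,0],[0,0,0.0015,0,0,0],[0,0,0.0015,0,0,0]]'
```

```text
t: 21.85
eef_pos: [0.487, -0.258, 0.0102]
ee_rot: [179.9, 0.1, 91.8]
wrist_force: [-0.4, 0.3, -0.9]
grip_width: 0.0296
gripper_force: 52.1
t: 22.35
eef_pos: [0.486, -0.2578, 0.0077]
ee_rot: [-180.0, -0.0, 91.8]
wrist_force: [0.1, -0.1, -3.1]
grip_width: 0.0299
gripper_force: 52.1
```

```bash
python3 -m crank '[[0,0,0.001,0,0,0],[0,0,0.002,0,0,0],[0,0,0.0028,0,0,0],[0,0,0.0028,0,0,0],[0,0,0.0028,0,0,0]]'
python3 -m crank '[[0,0,0.0005,0,0,0],[0,0,0.0008,0,0,0],[0,0,0.0008,0,0,0]]'
python3 -m crank '[[0,0,0.0004,0,0,0],[0,0,0.0004,0,0,0],[0,0,0.0004,0,0,0]]'
```

```text
t: 22.85
eef_pos: [0.486, -0.2577, 0.0048]
ee_rot: [-180.0, -0.0, 91.8]
wrist_force: [0.6, -0.2, -2.3]
grip_width: 0.0298
gripper_force: 52.1
t: 23.15
eef_pos: [0.4861, -0.2578, 0.0041]
ee_rot: [180.0, 0.0, 91.8]
wrist_force: [-0.7, -0.3, -1.1]
grip_width: 0.0296
gripper_force: 52.3
t: 23.45
eef_pos: [0.4862, -0.2578, 0.0038]
ee_rot: [180.0, 0.0, 91.8]
wrist_force: [0.7, -0.3, 0.5]
grip_width: 0.03
gripper_force: 52.8
```

```bash
python3 -m crank '[[0,0,0,0,0,0],[0,0,0,0,0,0],[0,0,0,0,0,0],[0,0,0,0,0,0],[0,0,0,0,0,0]]' 65
python3 -m crank '[[0,0,-0.01,0,0,0],[0,0,-0.04,0,0,0],[0,0,-0.08,0,0,0],[0,0,-0.12,0,0,0],[0,0,-0.16,0,0,0],[0,0,-0.18,0,0,0],[0,0,-0.18,0,0,0]]'
python3 - <<'E'
from h import *
a=snap("top","top5")
f=lambda i:cv2.resize(i[...,::-1],None,fx=4,fy=4,interpolation=cv2.INTER_CUBIC)
cv2.imwrite("pics/c7.png",f(a[180:300,255:455]))
im=cv2.cvtColor(a,cv2.COLOR_RGB2HSV).astype(int);m=np.zeros(im.shape[:2],bool);m[195:245,255:305]=1
for c,st,r in blobs(m&(im[...,1]<60)&(im[...,2]>110)): print(c,st)
go(.597,.0187,.18,2.5)
E
```

```text
t: 23.95
eef_pos: [0.4861, -0.2578, 0.0037]
ee_rot: [180.0, 0.0, 91.8]
wrist_force: [-0.1, -0.2, 0.5]
grip_width: 0.0555
gripper_force: 0.0
t: 24.65
eef_pos: [0.4881, -0.259, 0.1877]
ee_rot: [179.6, 0.2, 91.8]
wrist_force: [1.7, 0.1, -0.5]
grip_width: 0.0552
gripper_force: 0.0
[267.  200.3] [258, 195, 20, 12, 147]
[286.3 199.6] [277, 195, 19, 11, 137]
[276.9 220.2] [265, 207, 25, 26, 486]
shift [0.2733 0.1186 0.0056] turn z -0.73 or 179.3 cur ydir 1.77 pos [ 0.4869 -0.2581  0.1856] q7 40.2 t 24.7
```

View pics/c7.png

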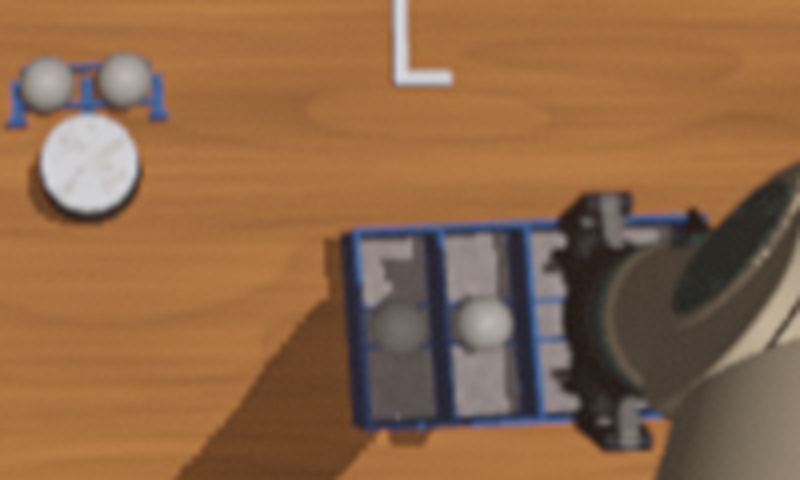

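Both balls are cradled in cells 0 and 1, at crop (400,327) and (483,323). The tin is unmoved at crop (88,162), so I'll go for it now.

```bash
python3 -m crank '[[0.04,0.018,0,0,0,0],[0.08,0.035,0,0,0,0],[0.12,0.052,0,0,0,-0.7],[0.16,0.07,0,0,0,-0.7],[0.2,0.087,0,0,0,-0.7],[0.24,0.104,0.01,0,0,-0.7],[0.273,0.1185,0.03,0,0,-0.7],[0.273,0.1185,0.05,0,0,-0.7],[0.273,0.1185,0.06,0,0,-0.7],[0.273,0.1185,0.06,0,0,-0.7],[0.273,0.1185,0.06,0,0,-0.7]]' 100
python3 -c "
from h import *
go(.597,.0187,.052,2.5)"
```

```text
t: 25.8
eef_pos: [0.5958, 0.0171, 0.1237]
ee_rot: [-180.0, 0.0, 92.3]
wrist_force: [0.4, 0.7, 0.6]
grip_width: 0.0854
gripper_force: 0.0
shift [0.0016 0.0013 0.0717] turn z -0.18 or 179.8 cur ydir 2.32 pos [0.5958 0.0171 0.1237] q7 13.0 t 25.8
```

```bash
python3 -m crank '[[0.001,0.001,0.02,0,0,0],[0.001,0.001,0.045,0,0,0],[0.001,0.001,0.06,0,0,0],[0.001,0.001,0.07,0,0,0],[0.001,0.001,0.07,0,0,0],[0.001,0.001,0.07,0,0,0]]'
python3 -m crank '[[0,0,0,0,0,0],[0,0,0,0,0,0],[0,0,0,0,0,0],[0,0,0,0,0,0],[0,0,0,0,0,0],[0,0,0,0,0,0]]' 0
python3 -m crank '[[0,0,-0.01,0,0,0],[0,0,-0.02,0,0,0],[0,0,-0.035,0,0,0],[0,0,-0.035,0,0,0]]'
```

```text
t: 26.4
eef_pos: [0.5977, 0.0195, 0.0543]
ee_rot: [179.9, 0.0, 92.4]
wrist_force: [0.6, -0.9, 0.3]
grip_width: 0.0857
gripper_force: 0.0
t: 27.0
eef_pos: [0.5905, 0.0193, 0.0606]
ee_rot: [-179.4, -0.2, 92.4]
wrist_force: [-25.9, -0.4, 62.2]
grip_width: 0.0006
gripper_force: 30.2
t: 27.4
eef_pos: [0.599, 0.0199, 0.0905]
ee_rot: [179.8, 0.0, 92.5]
wrist_force: [0.5, -0.5, 0.7]
grip_width: -0.0003
gripper_force: 0.0
```

Run:
```python
from h import *
a=snap("top","top6");b=snap("side","side6")
f=lambda i,s:cv2.resize(i[...,::-1],(400,s),interpolation=cv2.INTER_CUBIC)
cv2.imwrite("pics/c8.png",np.hstack([f(a[150:300,200:350],400),f(b[150:300,220:370],400)]))
```

```text
(no output)
```

View pics/c8.png

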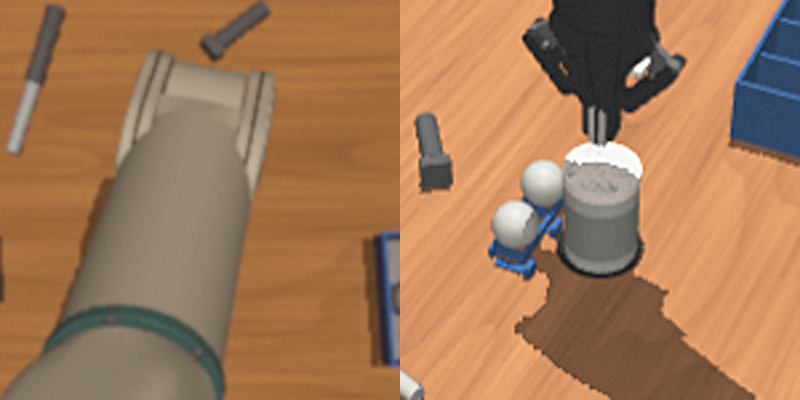

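The tin still stands on its pad. The shut fingers are above its lid, so the grip was on the lid's edge and slid off. I'll go 20 mm lower.

```bash
python3 -m crank '[[0,0,-0.02,0,0,0],[0,0,-0.04,0,0,0],[0,0,-0.04,0,0,0],[0,0,-0.04,0,0,0],[0,0,-0.04,0,0,0],[0,0,-0.04,0,0,0]]' 95
python3 - <<'E'
from h import *
for n in("side0","side6"):
    a=cv2.imread(f"pics/{n}.png");im=cv2.cvtColor(a,cv2.COLOR_BGR2HSV).astype(int);m=np.zeros(im.shape[:2],bool);m[195:265,280:315]=1
    mm=m&(im[...,1]<60)&(im[...,2]>70)
    for c,st,r in blobs(mm,100): print(n,c,st)
print(ray("side",[(295.5,214.5)],.09)); go(.597,.0187,.035,2.5);print(read_state()["grip_width"])
E
```

```text
t: 28.1
eef_pos: [0.5962, 0.0199, 0.1274]
ee_rot: [-179.9, 0.0, 92.5]
wrist_force: [-1.3, 0.1, 0.6]
grip_width: 0.081
gripper_force: 0.0
side0 [294.8 226.8] [280, 203, 31, 50, 1284]
side6 [294.7 225.9] [280, 195, 31, 58, 1340]
[[0.59354901 0.02470011 0.09      ]]
shift [-0.0012  0.0009  0.0924] turn z -0.04 or 180.0 cur ydir 2.46 pos [0.5962 0.0199 0.1274] q7 12.8 t 28.1
0.08102822189476493
```

```bash
python3 -m crank '[[-0.001,0,0.03,0,0,0],[-0.001,0,0.055,0,0,0],[-0.001,0,0.075,0,0,0],[-0.001,0,0.088,0,0,0],[-0.001,0,0.093,0,0,0],[-0.001,0,0.093,0,0,0],[-0.001,0,0.093,0,0,0]]'
python3 -m crank '[[0,0,0,0,0,0],[0,0,0,0,0,0],[0,0,0,0,0,0],[0,0,0,0,0,0],[0,0,0,0,0,0],[0,0,0,0,0,0]]' 0
```

```text
t: 28.8
eef_pos: [0.5978, 0.0187, 0.0364]
ee_rot: [179.9, 0.0, 92.5]
wrist_force: [0.4, 0.2, 0.4]
grip_width: 0.081
gripper_force: 0.0
t: 29.4
eef_pos: [0.5977, 0.0188, 0.0371]
ee_rot: [179.9, -0.0, 92.5]
wrist_force: [-1.4, 0.6, 5.6]
grip_width: 0.0598
gripper_force: 63.9
```

Gripped. Lift it and carry it to about (0.46, 0.07).

```bash
python3 -m crank '[[0,0,-0.01,0,0,0],[0,0,-0.02,0,0,0],[0,0,-0.035,0,0,0],[0,0,-0.035,0,0,0],[0.01,-0.03,-0.035,0,0,0],[0.02,-0.06,-0.035,0,0,0],[0.03,-0.09,-0.035,0,0,0],[0.04,-0.115,-0.035,0,0,0],[0.05,-0.135,-0.035,0,0,0],[0.05,-0.135,-0.035,0,0,0],[0.05,-0.135,-0.035,0,0,0]]'
python3 -m crank '[[0,0,0.01,0,0,0],[0,0,0.02,0,0,0],[0,0,0.027,0,0,0],[0,0,0.031,0,0,0],[0,0,0.033,0,0,0],[0,0,0.034,0,0,0],[0,0,0.035,0,0,0],[0,0,0.035,0,0,0]]'
```

```text
t: 30.5
eef_pos: [0.4607, 0.0632, 0.0711]
ee_rot: [179.9, -0.0, 92.5]
wrist_force: [0.5, 0.1, -4.8]
grip_width: 0.0599
gripper_force: 67.2
t: 31.3
eef_pos: [0.4596, 0.0627, 0.0371]
ee_rot: [-180.0, -0.0, 92.4]
wrist_force: [-4.7, -1.6, 14.5]
grip_width: 0.0601
gripper_force: 69.5
```

```bash
python3 -m crank '[[0,0,0,0,0,0],[0,0,0,0,0,0],[0,0,0,0,0,0],[0,0,0,0,0,0],[0,0,-0.03,0,0,0],[0,0,-0.07,0,0,0],[0,0,-0.1,0,0,0],[0,0,-0.12,0,0,0],[0,0,-0.12,0,0,0]]' 95
python3 - <<'E'
from h import *
a=snap("side","side7");s=read_state();print(s["eef_pos"],s["t"])
go(.664,-.0062,.075,2.5);go(.6615,.05,.075,2.5)
f=cv2.cvtColor(a,cv2.COLOR_RGB2HSV).astype(int);P=proj("side",[[.664,-.0062,.026],[.6615,.05,.026],[.5975,.019,.001]]);print(P.round(1))
m=np.zeros(f.shape[:2],bool);m[195:265,245:300]=1
for c,st,r in blobs(m&(f[...,1]<60)&(f[...,2]>90),60): print(c,st)
E
```

```text
t: 32.2
eef_pos: [0.4621, 0.0633, 0.158]
ee_rot: [179.7, -0.1, 92.5]
wrist_force: [-0.3, 0.0, -1.0]
grip_width: 0.0813
gripper_force: 0.0
[0.46096798 0.06331241 0.15659538] 32.25
shift [-0.0783  0.1996  0.0821] turn z -0.02 or 180.0 cur ydir 2.48 pos [0.461  0.0633 0.1566] q7 7.9 t 32.25
shift [-0.022   0.1995  0.0821] turn z -0.02 or 180.0 cur ydir 2.48 pos [0.461  0.0633 0.1566] q7 7.9 t 32.25
[[273.3 217.8]
 [262.6 233.4]
 [294.4 241.7]]
[268.  226.3] [255, 210, 28, 34, 482]
```

```bash
python3 -m crank '[[-0.015,0.04,0,0,0,0],[-0.031,0.08,0,0,0,0],[-0.047,0.12,0,0,0,0],[-0.063,0.16,0.01,0,0,0],[-0.0785,0.2,0.03,0,0,0],[-0.0785,0.2,0.06,0,0,0],[-0.0785,0.2,0.082,0,0,0],[-0.0785,0.2,0.082,0,0,0],[-0.0785,0.2,0.082,0,0,0],[-0.0785,0.2,0.082,0,0,0]]' 65
python3 -c "
from h import *
go(.664,-.0062,.003,2.5)"
```

```text
t: 33.25
eef_pos: [0.664, -0.0069, 0.0746]
ee_rot: [179.9, 0.0, 92.5]
wrist_force: [0.1, -0.2, 0.1]
grip_width: 0.0561
gripper_force: 0.0
shift [ 0.0007 -0.      0.0716] turn z -0.04 or 180.0 cur ydir 2.46 pos [ 0.664  -0.0069  0.0746] q7 16.5 t 33.25
```

```bash
python3 -m crank '[[0,0,0.02,0,0,0],[0,0,0.04,0,0,0],[0,0,0.058,0,0,0],[0,0,0.068,0,0,0],[0,0,0.072,0,0,0],[0,0,0.072,0,0,0],[0,0,0.072,0,0,0]]'
python3 -m crank '[[0,0,0,0,0,0],[0,0,0,0,0,0],[0,0,0,0,0,0],[0,0,0,0,0,0],[0,0,0,0,0,0],[0,0,0,0,0,0]]' 0
python3 -m crank '[[0,0,-0.01,0,0,0],[0,0,-0.04,0,0,0],[0,0,-0.08,0,0,0],[0,0,-0.12,0,0,0],[0,0,-0.13,0,0,0],[0,0,-0.13,0,0,0]]'
python3 -c "
from h import *
go(.4882,-.3165,.133,1.8)"
```

```text
t: 33.95
eef_pos: [0.6642, -0.007, 0.0028]
ee_rot: [179.9, 0.0, 92.5]
wrist_force: [0.6, -0.0, 0.5]
grip_width: 0.0557
gripper_force: 0.0
t: 34.55
eef_pos: [0.6641, -0.0069, 0.0027]
ee_rot: [179.9, -0.0, 92.5]
wrist_force: [0.0, 0.2, 6.5]
grip_width: 0.03
gripper_force: 53.9
t: 35.15
eef_pos: [0.6642, -0.0069, 0.1336]
ee_rot: [179.8, -0.0, 92.5]
wrist_force: [-0.0, 0.2, -2.4]
grip_width: 0.0301
gripper_force: 52.5
shift [-0.3017 -0.1892 -0.    ] turn z 0.66 or -179.3 cur ydir 2.46 pos [ 0.6642 -0.0069  0.1336] q7 15.2 t 35.15
```

```bash
python3 -m crank '[[-0.02,-0.013,0,0,0,0],[-0.05,-0.031,0,0,0,0.7],[-0.085,-0.053,0,0,0,0.7],[-0.12,-0.075,0,0,0,0.7],[-0.155,-0.097,0,0,0,0.7],[-0.19,-0.119,0,0,0,0.7],[-0.225,-0.141,0,0,0,0.7],[-0.26,-0.163,0,0,0,0.7],[-0.285,-0.179,0,0,0,0.7],[-0.301,-0.189,0,0,0,0.7],[-0.301,-0.189,0,0,0,0.7],[-0.301,-0.189,0,0,0,0.7]]'
python3 -m crank '[[0,0,0.02,0,0,0],[0,0,0.04,0,0,0],[0,0,0.04,0,0,0],[0,0,0.04,0,0,0],[0,0,0.04,0,0,0]]'
python3 -c "
from h import *
go(.4884,-.3158,.007,1.8)"
```

```text
t: 36.35
eef_pos: [0.4865, -0.3145, 0.13]
ee_rot: [-179.9, -0.1, 91.7]
wrist_force: [0.9, 1.1, -2.6]
grip_width: 0.0301
gripper_force: 52.5
t: 36.85
eef_pos: [0.4883, -0.3154, 0.0923]
ee_rot: [179.9, 0.0, 91.8]
wrist_force: [0.9, 0.5, -2.0]
grip_width: 0.0302
gripper_force: 52.5
shift [-0.0004  0.      0.0853] turn z 0.02 or -180.0 cur ydir 1.82 pos [ 0.4883 -0.3154  0.0923] q7 47.7 t 36.85
```

```bash
python3 -m crank '[[0,0,0.03,0,0,0],[0,0,0.055,0,0,0],[0,0,0.072,0,0,0],[0,0,0.082,0,0,0],[0,0,0.085,0,0,0],[0,0,0.086,0,0,0],[0,0,0.086,0,0,0],[0,0,0.086,0,0,0]]'
python3 -m crank '[[0,0,0.0005,0,0,0],[0,0,0.001,0,0,0],[0,0,0.001,0,0,0],[0,0,0.001,0,0,0]]'
```

```text
t: 37.65
eef_pos: [0.488, -0.3161, 0.0066]
ee_rot: [179.9, 0.1, 91.8]
wrist_force: [-0.1, -0.5, -2.3]
grip_width: 0.0298
gripper_force: 52.6
t: 38.05
eef_pos: [0.4874, -0.3157, 0.0047]
ee_rot: [180.0, 0.0, 91.8]
wrist_force: [-0.4, -0.1, -2.0]
grip_width: 0.03
gripper_force: 52.6
```

```bash
python3 -m crank '[[0,0,0.0004,0,0,0],[0,0,0.0008,0,0,0],[0,0,0.0008,0,0,0],[0,0,0.0008,0,0,0]]'
python3 -m crank '[[0,0,0.0003,0,0,0],[0,0,0.0004,0,0,0],[0,0,0.0004,0,0,0]]'
```

```text
t: 38.45
eef_pos: [0.4875, -0.3158, 0.0041]
ee_rot: [180.0, 0.0, 91.8]
wrist_force: [0.1, 0.1, 0.4]
grip_width: 0.03
gripper_force: 53.5
t: 38.75
eef_pos: [0.4875, -0.3158, 0.0038]
ee_rot: [180.0, 0.0, 91.8]
wrist_force: [-0.8, -0.1, 4.4]
grip_width: 0.0298
gripper_force: 54.6
```

```bash
python3 -m crank '[[0,0,-0.0003,0,0,0],[0,0,-0.0003,0,0,0]]'; python3 -m crank '[[0,0,0,0,0,0],[0,0,0,0,0,0],[0,0,0,0,0,0],[0,0,0,0,0,0],[0,0,0,0,0,0]]' 65
python3 -m crank '[[0,0,-0.01,0,0,0],[0,0,-0.04,0,0,0],[0,0,-0.08,0,0,0],[0,0,-0.12,0,0,0],[0,0,-0.14,0,0,0],[0,0,-0.14,0,0,0],[0,0,-0.14,0,0,0]]'
python3 -c "
from h import *
go(.6615,.0498,.075,2.5)"
```

```text
t: 38.95
eef_pos: [0.4875, -0.3158, 0.0038]
ee_rot: [180.0, 0.0, 91.8]
wrist_force: [-0.1, 0.9, 2.9]
grip_width: 0.0298
gripper_force: 54.2
t: 39.45
eef_pos: [0.4873, -0.3157, 0.0037]
ee_rot: [-180.0, -0.0, 91.8]
wrist_force: [0.9, 0.7, 0.1]
grip_width: 0.0556
gripper_force: 0.0
t: 40.15
eef_pos: [0.4874, -0.3155, 0.1443]
ee_rot: [180.0, 0.0, 91.8]
wrist_force: [-1.1, 0.4, -0.6]
grip_width: 0.0553
gripper_force: 0.0
shift [0.3597 0.1852 0.0694] turn z -0.73 or 179.3 cur ydir 1.77 pos [ 0.4874 -0.3155  0.1443] q7 46.3 t 40.15
```

```bash
python3 -m crank '[[0.04,0.021,0,0,0,0],[0.08,0.041,0,0,0,-0.7],[0.12,0.062,0,0,0,-0.7],[0.16,0.082,0,0,0,-0.7],[0.2,0.103,0,0,0,-0.7],[0.24,0.124,0,0,0,-0.7],[0.28,0.144,0,0,0,-0.7],[0.32,0.165,0.01,0,0,-0.7],[0.345,0.178,0.03,0,0,-0.7],[0.36,0.185,0.06,0,0,-0.7],[0.36,0.185,0.07,0,0,-0.7],[0.36,0.185,0.07,0,0,-0.7]]'
python3 -m crank '[[0,0,0,0,0,0],[0,0,0,0,0,0],[0,0,0,0,0,0]]'
python3 -c "
from h import *
go(.6615,.05,.003,2.5)"
```

```text
t: 41.35
eef_pos: [0.6584, 0.0488, 0.0708]
ee_rot: [-179.6, 0.1, 92.4]
wrist_force: [-0.4, -0.6, 0.6]
grip_width: 0.0557
gripper_force: 0.0
t: 41.65
eef_pos: [0.6619, 0.0484, 0.0753]
ee_rot: [179.9, 0.0, 92.4]
wrist_force: [-0.4, 0.0, 0.0]
grip_width: 0.0553
gripper_force: 0.0
shift [ 0.0016 -0.0005  0.0723] turn z -0.14 or 179.9 cur ydir 2.36 pos [0.6619 0.0484 0.0753] q7 11.9 t 41.65
```

```bash
python3 -m crank '[[0.001,0,0.02,0,0,0],[0.001,0,0.04,0,0,0],[0.001,0,0.058,0,0,0],[0.001,0,0.068,0,0,0],[0.001,0,0.0725,0,0,0],[0.001,0,0.0725,0,0,0],[0.001,0,0.0725,0,0,0]]'
python3 -m crank '[[0,0,0,0,0,0],[0,0,0,0,0,0],[0,0,0,0,0,0],[0,0,0,0,0,0],[0,0,0,0,0,0],[0,0,0,0,0,0]]' 0
python3 -m crank '[[0,0,-0.01,0,0,0],[0,0,-0.04,0,0,0],[0,0,-0.08,0,0,0],[0,0,-0.12,0,0,0],[0,0,-0.13,0,0,0],[0,0,-0.13,0,0,0]]'
python3 -c "
from h import *
go(.4904,-.3760,.133,1.8)"
```

```text
t: 42.35
eef_pos: [0.6619, 0.0507, 0.0022]
ee_rot: [179.9, 0.0, 92.5]
wrist_force: [-0.4, -0.3, 0.0]
grip_width: 0.0553
gripper_force: 0.0
t: 42.95
eef_pos: [0.6617, 0.0509, 0.0024]
ee_rot: [179.9, -0.0, 92.5]
wrist_force: [-1.5, 1.2, 6.6]
grip_width: 0.031
gripper_force: 54.2
t: 43.55
eef_pos: [0.6624, 0.0509, 0.1334]
ee_rot: [179.8, -0.0, 92.5]
wrist_force: [-0.1, -0.6, -2.0]
grip_width: 0.0305
gripper_force: 53.1
shift [-0.4191 -0.1902 -0.0005] turn z 0.67 or -179.3 cur ydir 2.47 pos [0.6624 0.0509 0.1334] q7 10.5 t 43.55
```

```bash
python3 -m crank '[[-0.02,-0.009,0,0,0,0],[-0.055,-0.025,0,0,0,0.7],[-0.095,-0.043,0,0,0,0.7],[-0.135,-0.061,0,0,0,0.7],[-0.175,-0.079,0,0,0,0.7],[-0.215,-0.098,0,0,0,0.7],[-0.255,-0.116,0,0,0,0.7],[-0.295,-0.134,0,0,0,0.7],[-0.335,-0.152,0,0,0,0.7],[-0.37,-0.168,0,0,0,0.7],[-0.4,-0.182,0,0,0,0.7],[-0.419,-0.19,0,0,0,0.7]]'
python3 -m crank '[[0,0,0.01,0,0,0],[0,0,0.02,0,0,0],[0,0,0.04,0,0,0],[0,0,0.04,0,0,0],[0,0,0.04,0,0,0],[0,0,0.04,0,0,0]]'
python3 -c "
from h import *
go(.4904,-.3758,.006,1.8)"
```

```text
t: 44.75
eef_pos: [0.4857, -0.3783, 0.1291]
ee_rot: [-179.8, -0.1, 91.5]
wrist_force: [0.8, 0.8, -2.1]
grip_width: 0.0303
gripper_force: 53.1
t: 45.35
eef_pos: [0.49, -0.3753, 0.0915]
ee_rot: [180.0, -0.0, 91.8]
wrist_force: [-1.1, -0.2, -2.0]
grip_width: 0.0305
gripper_force: 53.1
shift [-0.0005  0.0003  0.0855] turn z 0.03 or -180.0 cur ydir 1.83 pos [ 0.49   -0.3753  0.0915] q7 51.4 t 45.35
```

```bash
python3 -m crank '[[0,0,0.03,0,0,0],[0,0,0.055,0,0,0],[0,0,0.072,0,0,0],[0,0,0.082,0,0,0],[0,0,0.085,0,0,0],[0,0,0.086,0,0,0],[0,0,0.086,0,0,0],[0,0,0.086,0,0,0]]'
python3 -m crank '[[0,0,0.0005,0,0,0],[0,0,0.001,0,0,0],[0,0,0.001,0,0,0],[0,0,0.001,0,0,0]]'
```

```text
t: 46.15
eef_pos: [0.49, -0.3764, 0.0062]
ee_rot: [179.9, 0.1, 91.8]
wrist_force: [0.7, -0.0, -1.7]
grip_width: 0.0306
gripper_force: 53.2
t: 46.55
eef_pos: [0.4894, -0.376, 0.0044]
ee_rot: [180.0, 0.0, 91.8]
wrist_force: [0.4, 1.1, -1.8]
grip_width: 0.0304
gripper_force: 53.3
```

```bash
python3 -m crank '[[0,0,0.0003,0,0,0],[0,0,0.0006,0,0,0],[0,0,0.0006,0,0,0],[0,0,0.0006,0,0,0]]'
python3 -m crank '[[0,0,0.0003,0,0,0],[0,0,0.0003,0,0,0],[0,0,0.0003,0,0,0]]'
```

```text
t: 46.95
eef_pos: [0.4894, -0.3761, 0.0039]
ee_rot: [180.0, 0.0, 91.8]
wrist_force: [-0.7, -0.4, 0.8]
grip_width: 0.0305
gripper_force: 54.3
t: 47.25
eef_pos: [0.4895, -0.3761, 0.0037]
ee_rot: [180.0, 0.0, 91.8]
wrist_force: [-0.8, 0.9, 2.9]
grip_width: 0.0301
gripper_force: 55.1
```

Touching. Release, go up, and locate the tin and the can.

```bash
python3 -m crank '[[0,0,0,0,0,0],[0,0,0,0,0,0],[0,0,0,0,0,0],[0,0,0,0,0,0],[0,0,0,0,0,0]]' 65
python3 -m crank '[[0,0,-0.01,0,0,0],[0,0,-0.04,0,0,0],[0,0,-0.08,0,0,0],[0,0,-0.12,0,0,0],[0,0,-0.16,0,0,0],[0,0,-0.18,0,0,0],[0,0,-0.18,0,0,0]]' 95
python3 - <<'E'
from h import *
a=snap("top","top8");cv2.imwrite("pics/c9.png",cv2.resize(a[180:300,60:460,::-1],(800,240),interpolation=cv2.INTER_CUBIC))
f=cv2.cvtColor(a,cv2.COLOR_RGB2HSV).astype(int);H,S,V=[f[...,i] for i in range(3)]
m=np.zeros(V.shape,bool);m[180:300,60:330]=1
for c,st,r in blobs(m&(S<60)&(V>110),60): print("grey",c,st,[x.round(1).tolist() for x in cv2.boxPoints(r)])
for c,st,r in blobs(m&(V<60),60): print("dark",c,st)
print(read_state()["eef_pos"])
E
```

```text
t: 47.75
eef_pos: [0.4893, -0.3759, 0.0033]
ee_rot: [-180.0, -0.0, 91.8]
wrist_force: [0.5, 0.4, -0.3]
grip_width: 0.0551
gripper_force: 0.0
t: 48.45
eef_pos: [0.4912, -0.3778, 0.1879]
ee_rot: [179.6, 0.3, 91.8]
wrist_force: [0.3, -0.1, -0.2]
grip_width: 0.0812
gripper_force: 0.0
grey [208.2 193.3] [203, 180, 12, 28, 140] [[201.6999969482422, 206.0], [209.89999389648438, 179.3000030517578], [214.6999969482422, 180.8000030517578], [206.60000610351562, 207.5]]
grey [108.5 261.4] [86, 249, 43, 26, 852] [[84.30000305175781, 253.1999969482422], [126.9000015258789, 247.89999389648438], [129.60000610351562, 270.0], [87.0, 275.3999938964844]]
grey [260.6 271.9] [248, 260, 26, 25, 502] [[248.0, 260.0], [273.0, 260.0], [273.0, 284.0], [248.0, 284.0]]
[ 0.49008887 -0.37658713  0.18552705]
```

View pics/c9.png

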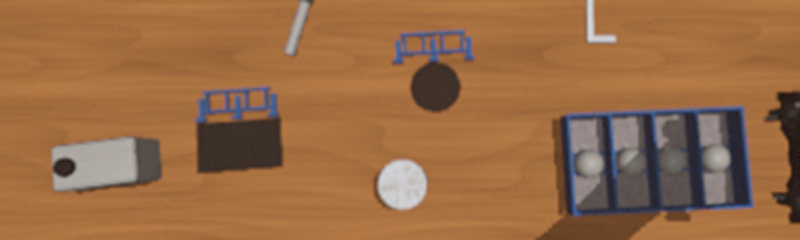

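All four balls are in their cells, at crop x 590, 632, 673 and 716. The can (centre about (95,165)) and the tin (402,184) stand aside, and both pads are free.

Run:
```python
from h import *
a=cv2.imread("pics/top8.png");f=cv2.cvtColor(a,cv2.COLOR_BGR2HSV).astype(int);H,S,V=[f[...,i] for i in range(3)]
m=np.zeros(V.shape,bool);m[205:245,255:305]=1
for c,st,r in blobs(m&(V<85)&~((H>100)&(S>110)),60): print("padB",c,st,ray("top",[c],.001).round(4))
m[:]=0;m[232:280,150:215]=1
for c,st,r in blobs(m&(V<85)&~((H>100)&(S>110)),60): print("padA",c,st,r,ray("top",[c],.001).round(4))
print("tin",ray("top",[(260.6,271.9)],.09).round(4))
c=[np.array(p) for p in((84.3,253.2),(126.9,247.9),(129.6,270),(87,275.4))]
T=ray("top",c,.1);print("can",T.mean(0).round(4),np.degrees(np.arctan2(*(T[0]+T[3]-T[1]-T[2])[1::-1])),[round(np.linalg.norm(T[i]-T[i-1]),3) for i in range(4)])
go(.4615,.0632,.125,2.5)
```

```text
padB [277.2 223. ] [266, 211, 24, 24, 434] [[0.598  0.0195 0.001 ]]
padA [179.1 252.3] [159, 238, 42, 28, 987] ((179.0258331298828, 251.82691955566406), (24.738815307617188, 41.843482971191406), 85.48600769042969) [[0.5157 0.3037 0.001 ]]
tin [[0.459  0.0639 0.09  ]]
can [0.4912 0.4653 0.1   ] 96.45591534625189 [np.float64(0.058), np.float64(0.11), np.float64(0.058), np.float64(0.109)]
shift [ 0.4406 -0.0153  0.0595] turn z -0.74 or 179.3 cur ydir 1.76 pos [ 0.4901 -0.3766  0.1855] q7 49.3 t 48.5
```

```bash
python3 -m crank '[[0.03,-0.001,0,0,0,0],[0.07,-0.002,0,0,0,0],[0.115,-0.004,0,0,0,0],[0.16,-0.006,0,0,0,0],[0.205,-0.007,0,0,0,-0.7],[0.25,-0.009,0,0,0,-0.7],[0.295,-0.01,0,0,0,-0.7],[0.34,-0.012,0,0,0,-0.7],[0.38,-0.013,0,0,0,-0.7],[0.415,-0.015,0,0,0,-0.7],[0.44,-0.016,0.02,0,0,-0.7],[0.44,-0.016,0.06,0,0,-0.7]]' 95
python3 -m crank '[[0,0,0,0,0,0],[0,0,0,0,0,0],[0,0,0,0,0,0]]'
python3 -c "
from h import *
go(.4605,.0635,.0365,2.5)"
```

```text
t: 49.7
eef_pos: [0.4609, 0.0684, 0.1235]
ee_rot: [179.8, -0.2, 92.9]
wrist_force: [0.9, 0.8, -0.1]
grip_width: 0.0809
gripper_force: 0.0
t: 50.0
eef_pos: [0.4606, 0.0624, 0.1244]
ee_rot: [179.9, 0.0, 92.4]
wrist_force: [0.3, -0.5, 0.5]
grip_width: 0.081
gripper_force: 0.0
shift [ 0.0011 -0.0001  0.0879] turn z -0.15 or 179.9 cur ydir 2.35 pos [0.4606 0.0624 0.1244] q7 7.5 t 50.0
```

```bash
python3 -m crank '[[0.001,0,0.03,0,0,0],[0.001,0,0.055,0,0,0],[0.001,0,0.075,0,0,0],[0.001,0,0.085,0,0,0],[0.001,0,0.088,0,0,0],[0.001,0,0.088,0,0,0],[0.001,0,0.088,0,0,0]]'
python3 -m crank '[[0,0,0,0,0,0],[0,0,0,0,0,0],[0,0,0,0,0,0],[0,0,0,0,0,0],[0,0,0,0,0,0],[0,0,0,0,0,0]]' 0
python3 -m crank '[[0,0,-0.01,0,0,0],[0,0,-0.02,0,0,0],[0,0,-0.035,0,0,0],[0,0,-0.035,0,0,0],[0,0,-0.035,0,0,0]]'
python3 -c "
from h import *
go(.598,.0193,.0725,2.5)"
```

```text
t: 50.7
eef_pos: [0.4607, 0.0643, 0.0364]
ee_rot: [179.9, -0.0, 92.4]
wrist_force: [0.4, 0.1, -0.2]
grip_width: 0.0807
gripper_force: 0.0
t: 51.3
eef_pos: [0.4597, 0.0645, 0.0364]
ee_rot: [180.0, -0.0, 92.5]
wrist_force: [-1.6, -0.3, 7.7]
grip_width: 0.0605
gripper_force: 62.7
t: 51.8
eef_pos: [0.46, 0.0646, 0.0707]
ee_rot: [179.9, -0.0, 92.5]
wrist_force: [-0.3, 1.0, -6.0]
grip_width: 0.06
gripper_force: 67.3
shift [-0.0512  0.1359 -0.0017] turn z -0.02 or 180.0 cur ydir 2.48 pos [0.46   0.0646 0.0707] q7 10.3 t 51.8
```

```bash
python3 -m crank '[[-0.01,0.025,0,0,0,0],[-0.02,0.055,0,0,0,0],[-0.032,0.085,0,0,0,0],[-0.042,0.112,0,0,0,0],[-0.0505,0.136,0,0,0,0],[-0.0505,0.136,0,0,0,0],[-0.0505,0.136,0,0,0,0],[-0.0505,0.136,0,0,0,0]]'
python3 -m crank '[[0,0,0.01,0,0,0],[0,0,0.02,0,0,0],[0,0,0.026,0,0,0],[0,0,0.03,0,0,0],[0,0,0.03,0,0,0],[0,0,0.03,0,0,0]]'
```

```text
t: 52.6
eef_pos: [0.5957, 0.0203, 0.0694]
ee_rot: [-179.8, -0.0, 92.5]
wrist_force: [0.2, -0.4, -4.8]
grip_width: 0.0601
gripper_force: 67.4
t: 53.2
eef_pos: [0.598, 0.0197, 0.0404]
ee_rot: [180.0, 0.0, 92.5]
wrist_force: [-1.0, 0.5, -4.5]
grip_width: 0.06
gripper_force: 67.5
```

```bash
python3 -m crank '[[0,0,0.001,0,0,0],[0,0,0.002,0,0,0],[0,0,0.003,0,0,0],[0,0,0.003,0,0,0],[0,0,0.003,0,0,0]]'
python3 -m crank '[[0,0,0,0,0,0],[0,0,0,0,0,0],[0,0,0,0,0,0],[0,0,0,0,0,0],[0,0,-0.03,0,0,0],[0,0,-0.07,0,0,0],[0,0,-0.11,0,0,0],[0,0,-0.14,0,0,0],[0,0,-0.15,0,0,0],[0,0,-0.15,0,0,0]]' 95
python3 -c "
from h import *
go(.493,.4705,.185,4.5)"
```

```text
t: 53.7
eef_pos: [0.5978, 0.0197, 0.0374]
ee_rot: [180.0, -0.0, 92.5]
wrist_force: [-1.1, 0.0, -4.7]
grip_width: 0.0596
gripper_force: 67.5
t: 54.7
eef_pos: [0.5988, 0.0198, 0.1889]
ee_rot: [179.8, -0.0, 92.5]
wrist_force: [0.9, 0.4, -1.2]
grip_width: 0.0809
gripper_force: 0.0
shift [ 0.4549 -0.0864  0.0037] turn z -2.04 or 178.0 cur ydir 2.46 pos [0.5988 0.0198 0.1889] q7 10.1 t 54.7
```

```bash
python3 -m crank '[[0.03,-0.006,0,0,0,0],[0.07,-0.013,0,0,0,0],[0.115,-0.022,0,0,0,0],[0.16,-0.03,0,0,0,0],[0.205,-0.039,0,0,0,-1],[0.25,-0.047,0,0,0,-1.5],[0.295,-0.056,0,0,0,-1.5],[0.34,-0.065,0,0,0,-1.5],[0.38,-0.072,0,0,0,-1.5],[0.42,-0.08,0,0,0,-1.5],[0.455,-0.0864,0,0,0,-1.5],[0.455,-0.0864,0.04,0,0,-1.5]]' 100
python3 -m crank '[[0,0,0.01,0,0,0],[0,0,0.01,0,0,0],[0,0,0.01,0,0,0],[0,0,0.01,0,0,0]]'
python3 -c "
from h import *
go(.4937,.4715,.045,4)"
```

```text
t: 55.9
eef_pos: [0.4905, 0.4805, 0.1491]
ee_rot: [179.7, -0.6, 94.5]
wrist_force: [0.3, 0.7, -0.3]
grip_width: 0.0854
gripper_force: 0.0
t: 56.3
eef_pos: [0.4935, 0.47, 0.1388]
ee_rot: [179.9, -0.1, 93.8]
wrist_force: [0.6, 0.2, 0.9]
grip_width: 0.0854
gripper_force: 0.0
shift [0.0014 0.0001 0.0938] turn z -0.15 or 179.8 cur ydir 3.85 pos [0.4935 0.47   0.1388] q7 -29.5 t 56.3
```

```bash
python3 -m crank '[[0.001,0,0.03,0,0,0],[0.001,0,0.055,0,0,0],[0.001,0,0.075,0,0,0],[0.001,0,0.083,0,0,0],[0.001,0,0.0865,0,0,0],[0.001,0,0.0865,0,0,0],[0.001,0,0.0865,0,0,0]]'
python3 -m crank '[[0,0,0,0,0,0],[0,0,0,0,0,0],[0,0,0,0,0,0],[0,0,0,0,0,0],[0,0,0,0,0,0],[0,0,0,0,0,0],[0,0,0,0,0,0]]' 0
python3 -m crank '[[0,0,-0.01,0,0,0],[0,0,-0.02,0,0,0],[0,0,-0.035,0,0,0],[0,0,-0.035,0,0,0],[0,0,-0.035,0,0,0]]'
python3 -c "
from h import *
go(.516,.3032,.085,3.4)"
```

```text
t: 57.0
eef_pos: [0.4929, 0.4722, 0.0524]
ee_rot: [179.9, -0.1, 93.9]
wrist_force: [0.5, 0.3, 0.2]
grip_width: 0.0858
gripper_force: 0.0
t: 57.7
eef_pos: [0.4917, 0.472, 0.0524]
ee_rot: [180.0, -0.1, 94.0]
wrist_force: [-2.9, -1.8, 6.3]
grip_width: 0.0584
gripper_force: 63.8
t: 58.2
eef_pos: [0.4922, 0.4719, 0.0865]
ee_rot: [180.0, -0.0, 94.0]
wrist_force: [-0.6, 0.2, -6.9]
grip_width: 0.0587
gripper_force: 66.5
shift [-0.1699  0.0121  0.0014] turn z 0.56 or -179.4 cur ydir 3.96 pos [0.4922 0.4719 0.0865] q7 -28.6 t 58.2
```

```bash
python3 -m crank '[[-0.02,0.001,0,0,0,0],[-0.05,0.004,0,0,0,0.5],[-0.085,0.006,0,0,0,0.5],[-0.12,0.009,0,0,0,0.5],[-0.15,0.011,0,0,0,0.5],[-0.17,0.0121,0,0,0,0.5],[-0.17,0.0121,0.015,0,0,0.5],[-0.17,0.0121,0.025,0,0,0.5],[-0.17,0.0121,0.03,0,0,0.5],[-0.17,0.0121,0.03,0,0,0.5],[-0.17,0.0121,0.03,0,0,0.5],[-0.17,0.0121,0.03,0,0,0.5]]'
python3 -m crank '[[0,0,0.001,0,0,0],[0,0,0.002,0,0,0],[0,0,0.003,0,0,0],[0,0,0.003,0,0,0]]'
```

```text
t: 59.4
eef_pos: [0.516, 0.3035, 0.0563]
ee_rot: [180.0, -0.0, 93.5]
wrist_force: [0.9, 0.7, -6.9]
grip_width: 0.0586
gripper_force: 66.5
t: 59.8
eef_pos: [0.5156, 0.3028, 0.0528]
ee_rot: [-180.0, 0.0, 93.5]
wrist_force: [-0.9, -1.3, -6.6]
grip_width: 0.0581
gripper_force: 66.5
```

```bash
python3 -m crank '[[0,0,0.0005,0,0,0],[0,0,0.001,0,0,0],[0,0,0.001,0,0,0]]'
python3 -m crank '[[0,0,0.0005,0,0,0],[0,0,0.0008,0,0,0],[0,0,0.0008,0,0,0]]'
```

```text
t: 60.1
eef_pos: [0.5157, 0.3031, 0.0525]
ee_rot: [180.0, -0.0, 93.5]
wrist_force: [-1.9, -1.7, -0.6]
grip_width: 0.0585
gripper_force: 67.1
t: 60.4
eef_pos: [0.5157, 0.3031, 0.0524]
ee_rot: [180.0, -0.0, 93.5]
wrist_force: [-5.1, -0.7, 7.3]
grip_width: 0.0586
gripper_force: 68.1
```

Contact. Release, rise, move well aside and check.

```bash
python3 -m crank '[[0,0,0,0,0,0],[0,0,0,0,0,0],[0,0,0,0,0,0],[0,0,0,0,0,0],[0,0,-0.03,0,0,0],[0,0,-0.07,0,0,0],[0,0,-0.11,0,0,0],[0,0,-0.15,0,0,0],[0,0,-0.18,0,0,0],[0,0,-0.2,0,0,0]]' 100
python3 -m crank '[[0.04,-0.01,0,0,0,0],[0.08,-0.03,0,0,0,0],[0.12,-0.05,0,0,0,0],[0.16,-0.08,0,0,0,0],[0.2,-0.11,0,0,0,0],[0.24,-0.14,0,0,0,0],[0.27,-0.16,0,0,0,0],[0.27,-0.16,0,0,0,0],[0.27,-0.16,0,0,0,0]]'
python3 - <<'E'
from h import *
a=snap("top","top9");b=snap("side","side9")
f=cv2.cvtColor(a,cv2.COLOR_RGB2HSV).astype(int);S,V=f[...,1],f[...,2]
m=np.zeros(V.shape,bool);m[180:300,60:330]=1
for c,st,r in blobs(m&(S<60)&(V>110),60): print("grey",c,st,r[2],cv2.boxPoints(r).round(1).tolist())
print("tin",ray("top",[c for c,st,r in blobs(m&(S<60)&(V>110),60) if c[0]>240][:1],.09).round(4))
g=lambda i:cv2.resize(i[...,::-1],(400,300),interpolation=cv2.INTER_CUBIC)
cv2.imwrite("pics/c10.png",np.vstack([np.hstack([g(a[205:280,140:240]),g(a[180:255,240:340])]),np.hstack([g(b[110:395,60:440]),g(a[210:300,330:450])])]))
E
```

```text
t: 61.4
eef_pos: [0.5168, 0.3032, 0.2539]
ee_rot: [179.8, -0.1, 93.5]
wrist_force: [-0.4, -0.0, -0.2]
grip_width: 0.0855
gripper_force: 0.0
t: 62.3
eef_pos: [0.339, 0.5631, 0.2506]
ee_rot: [180.0, 0.0, 93.6]
wrist_force: [0.8, -0.8, 0.2]
grip_width: 0.0855
gripper_force: 0.0
grey [208.2 193.4] [203, 180, 12, 28, 138] 16.927513122558594 [[201.8000030517578, 206.0], [209.89999389648438, 179.39999389648438], [214.6999969482422, 180.8000030517578], [206.60000610351562, 207.5]]
grey [277.2 220.2] [265, 207, 25, 26, 481] 45.0 [[260.5, 220.5], [277.5, 203.5], [294.0, 220.0], [277.0, 237.0]]
grey [173.  251.4] [151, 239, 43, 26, 851] 83.6598129272461 [[149.8000030517578, 242.39999389648438], [191.10000610351562, 237.8000030517578], [193.60000610351562, 260.29998779296875], [152.3000030517578, 264.8999938964844]]
tin [[0.5969 0.0187 0.09  ]]
```

View pics/c10.png

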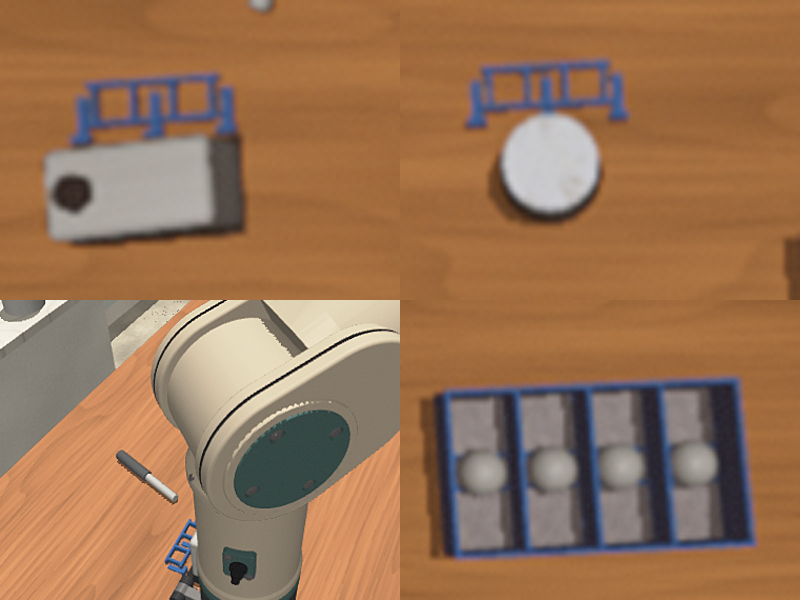

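The four balls lie cradled, one per cell. The tin is centred on its pad at (549,163) in the crop, and the can is on its pad. One numeric check of the can's centring remains.

Run:
```python
from h import *
a=np.radians(93.4);y=np.array([np.cos(a),np.sin(a)]);x=np.array([y[1],-y[0]]);c=np.array([.516,.3033])
P=[np.r_[c+s*.03*x+t*.055*y,.1] for s,t in((1,1),(1,-1),(-1,-1),(-1,1))]
print("ideal",proj("top",P).round(1).tolist())
k=lambda C:[((u-1.5)/4+140,(v-1.5)/4+205) for u,v in C]
T=ray("top",k([(45,155),(210,137),(216,231),(51,241)]),.1);print(k([(45,155),(210,137),(216,231),(51,241)]));print(T.mean(0),[round(np.linalg.norm(T[i]-T[i-1]),3) for i in range(4)],np.degrees(np.arctan2(*(T[0]+T[3]-T[1]-T[2])[1::-1])))
```

```text
ideal [[148.5, 241.4], [190.3, 238.5], [191.1, 261.2], [149.0, 264.2]]
[(150.875, 243.375), (192.125, 238.875), (193.625, 262.375), (152.375, 264.875)]
[0.51314401 0.29657398 0.1       ] [np.float64(0.057), np.float64(0.109), np.float64(0.062), np.float64(0.108)] 94.19360890507193
```

The can sits about 6 mm too far toward −y, so I'll regrip it and shift it.

```bash
python3 -m crank '[[-0.03,0.02,0,0,0,0],[-0.07,0.045,0,0,0,0],[-0.11,0.07,0,0,0,0],[-0.15,0.095,0,0,0,0],[-0.19,0.12,0,0,0,0],[-0.23,0.14,0,0,0,0],[-0.27,0.16,0,0,0,0],[-0.27,0.16,0.03,0,0,0],[-0.27,0.16,0.07,0,0,0],[-0.27,0.16,0.1,0,0,0],[-0.27,0.16,0.1,0,0,0],[-0.27,0.16,0.1,0,0,0]]' 100
python3 -m crank '[[0,0,0.03,0,0,0],[0,0,0.06,0,0,0],[0,0,0.08,0,0,0],[0,0,0.095,0,0,0],[0,0,0.1,0,0,0],[0,0,0.1,0,0,0],[0,0,0.1,0,0,0]]'
python3 -m crank '[[0,0,0,0,0,0],[0,0,0,0,0,0],[0,0,0,0,0,0],[0,0,0,0,0,0],[0,0,0,0,0,0],[0,0,0,0,0,0],[0,0,0,0,0,0]]' 0
```

```text
t: 63.6
eef_pos: [0.5167, 0.3014, 0.1517]
ee_rot: [180.0, 0.0, 93.3]
wrist_force: [-0.2, 0.6, 0.3]
grip_width: 0.0854
gripper_force: 0.0
t: 64.3
eef_pos: [0.5168, 0.3032, 0.0524]
ee_rot: [179.9, -0.1, 93.4]
wrist_force: [1.2, -0.5, 0.4]
grip_width: 0.0852
gripper_force: 0.0
t: 65.0
eef_pos: [0.5156, 0.3032, 0.0525]
ee_rot: [180.0, -0.0, 93.5]
wrist_force: [-2.0, -1.5, 7.6]
grip_width: 0.0589
gripper_force: 63.3
```

```bash
python3 -m crank '[[0,0,-0.004,0,0,0],[0,0,-0.008,0,0,0],[0.003,0.0005,-0.008,0,0,0],[0.006,0.001,-0.008,0,0,0],[0.006,0.001,-0.008,0,0,0],[0.006,0.001,-0.005,0,0,0],[0.006,0.001,-0.002,0,0,0],[0.006,0.001,-0.001,0,0,0],[0.006,0.001,-0.001,0,0,0],[0.006,0.001,0,0,0,0],[0.006,0.001,0,0,0,0]]'
```

```text
t: 66.1
eef_pos: [0.5162, 0.3088, 0.0526]
ee_rot: [-180.0, -0.0, 93.4]
wrist_force: [-5.4, -1.9, 9.1]
grip_width: 0.0587
gripper_force: 67.5
```

```bash
python3 -m crank '[[0,0,0,0,0,0],[0,0,0,0,0,0],[0,0,0,0,0,0],[0,0,0,0,0,0],[0,0,-0.03,0,0,0],[0,0,-0.07,0,0,0],[0,0,-0.11,0,0,0],[0,0,-0.15,0,0,0],[0,0,-0.18,0,0,0],[0,0,-0.2,0,0,0]]' 100
python3 -m crank '[[0.04,-0.01,0,0,0,0],[0.08,-0.03,0,0,0,0],[0.12,-0.05,0,0,0,0],[0.16,-0.08,0,0,0,0],[0.2,-0.11,0,0,0,0],[0.24,-0.14,0,0,0,0],[0.27,-0.16,0,0,0,0],[0.27,-0.16,0,0,0,0],[0.27,-0.16,0,0,0,0]]'
python3 - <<'E'
from h import *
a=snap("top","top10")
f=cv2.cvtColor(a,cv2.COLOR_RGB2HSV).astype(int);S,V=f[...,1],f[...,2]
m=np.zeros(V.shape,bool);m[180:300,60:440]=1
for c,st,r in blobs(m&(S<60)&(V>110),100): print(c,st,round(r[2],1))
cv2.imwrite("pics/c11.png",np.hstack([cv2.resize(i[...,::-1],(400,300),interpolation=cv2.INTER_CUBIC) for i in (a[205:280,140:240],a[180:300,270:430])]))
E
```

```text
t: 67.1
eef_pos: [0.5174, 0.3093, 0.2539]
ee_rot: [179.8, -0.1, 93.5]
wrist_force: [0.4, -0.7, 0.3]
grip_width: 0.0855
gripper_force: 0.0
t: 68.0
eef_pos: [0.3397, 0.5691, 0.2506]
ee_rot: [180.0, 0.1, 93.6]
wrist_force: [0.4, -0.8, -0.7]
grip_width: 0.0852
gripper_force: 0.0
[208.2 193.3] [203, 180, 12, 28, 139] 16.9
[356.7 192.6] [353, 180, 15, 22, 119] 90.0
[277.2 220.2] [265, 207, 25, 26, 481] 45.0
[416.5 258.7] [409, 237, 16, 45, 462] 84.8
[170.8 251. ] [149, 238, 42, 27, 858] 84.8
[374.  260.7] [366, 238, 17, 46, 525] 85.5
[395.2 259.8] [388, 238, 15, 45, 507] 85.4
[353.  261.7] [345, 240, 17, 45, 550] 86.2
```

View pics/c11.png

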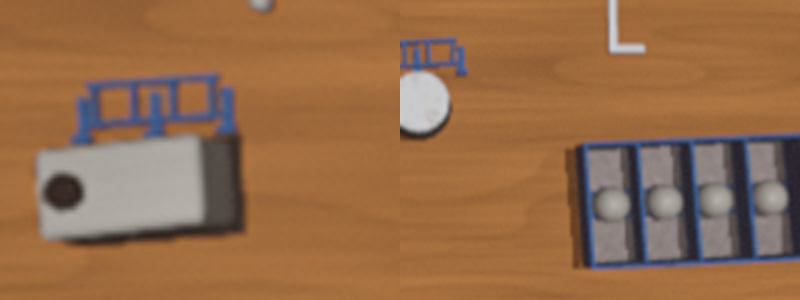

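The can now sits centred and square on its pad. The tin is on its pad and the four balls lie still in their cells.

```bash
python3 -c "
from cell import sign_off
print(sign_off())"
```

```text
the job is handed in; nothing more can be done
None
```

The job is handed in: all four balls lie one to a cell between the ribs, the can and the tin stand upright on their own pads (the can regripped once to shift it about 6 mm to centre), and I never moved toward the bolt, bar or hex key; two early grasps, on a ball and on the tin, slipped off and were redone.

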